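# Unload the block vise with its jaw locked open

## Robot

A 6-joint arm with a two-finger parallel gripper is mounted at the origin on the work surface. World frame = base frame: x ahead of the robot, y to its left, z up, the work surface at z = 0. Lengths are in m, angles in degrees, forces in N, time in s.
With the tool pointing down it reaches from about 0.3 to 0.75 m from the base axis. Payload 8.5 kg.
Tool frame: the origin (TCP) lies at the very end of the fingers, on their centre line; the grasp point (between the pads) lies 19 mm behind it (env.tcp_to_grasp is the distance from the TCP to the grasp point, in m); z points along the fingers, y is the line along which they close (so a half turn about z gives the same grasp; the last joint's range is limited). The gripper opens to 85 mm and grips with 20 to 120 N. Pads are 22 mm wide; open, the fingers measure 114 mm over their backs; the gripper's body (76 mm by 85 mm) begins 54 mm behind the grasp point. The pads swing forward as they close: fully open they stand 13 mm farther back than shut.
Start: joints at [60.544, 21.807, 74.336, -0, 83.858, -12.336], TCP at [0.162, 0.526, 0.211] pointing down, gripper open.
Joint ranges: [-178.18, 178.18], [-50.72, 133.34], [12.68, 142.11], [-81.47, 261.47], [9.98, 163.14], [-165.26, 165.26]. Speed limits (degrees/s): [136.94, 136.94, 180, 180, 180, 180].

## Interface

Orientations are given as a 3x3 rotation matrix whose columns are the frame's x, y, z axes.
In Python, from rig import status, get_image, env gives the robot as it stands.
- The arm moves only by the shell command python3 -m handwheel 'ROWS' [FORCE]. ROWS is text: rows parted by semicolons, each of 7 numbers parted by spaces: the shift along the world's x, y, z in cm, then the turn, a rotation vector about the world's x, y, z in degrees, then the opening, from 0 (shut) to 1 (fully open). In form: dx dy dz wx wy wz gripper; .... A call has 1 to 8 rows; each row is the pose to reach, as a shift and turn from the pose commanded when the call began; what a row does not reach only later rows make up. A row lasts 1/12 s, in which the tool goes at most 41.7 mm and 7.16 degrees, less where a joint would pass 70% of its speed; a pose out of reach is approached as far as the arm can. A call with a gripper value outside its range is refused whole. The fingers move at their own pace and stop on an object; FORCE is the grip in N (left out, the last holds). Time passes only in rows, so rows that repeat a pose let the fingers close. It gives the time, the measured TCP pose, the force, the opening and the grip force at its end, in the units of the state.
- status.observe(): the state, without advancing time (a new reading comes with each control period).
- get_image(name): name is "side" or "top" or "wrist"; returns a dict with "color" (400x640x3 uint8, red, green, blue), "vertical_fov" (degrees; the focal length in pixels is half the picture's height over the tangent of half this angle, whatever the lens; pixels are square), "cx", "cy" (the principal point, pixels), "xyz" and "orientation" of the camera in the world. Camera axes: x right, y down, z forward; pixel columns grow to the right and rows downward; lengths in m; the calibration is good to about 2 mm. A picture is of the moment at which its call begins. There is no depth.
- env.close_job(): hands the job in; it is judged then, once.
The state is a dict: "time_s": time; "q": joint angles; "qvel": joint speeds; "joint_efforts": joint torques, N m; "position": TCP position; "tool_rot": TCP orientation; "ft_force": force on the tool from outside, world axes, zero at the start; "wrist_torque": the same for the moment, N m; "grip_width": finger opening in m; "gripper_force": force on a finger pad.
Only numpy, scipy, OpenCV 4.12 (cv2) and the standard library are available. Lean on these libraries where they do the work, as an engineer would, in place of code of your own. Each camera call takes 0.05 s, during which the arm holds its last target. There are 200 camera calls.

## Task

Slide the vise's jaw fully open by its upright handle. Then, on each of the two guide rods, turn the lock collar until its wing screw faces the milled flat of the rod, and only then tighten that screw clockwise until it stops, so that the jaw is locked open. When both screws are tight, lift every finished block out of the vise and put it in the plywood tray, which stays on the bench, and leave the other things on the bench alone.

Things in the scene. Friction and masses are not known exactly. Their poses are not given: they have to be found in the camera images.
- vise: grey bench vise, fixed. Origin on the bench under the row of blocks; z up, x from moving to fixed jaw, y along the jaws. In mm: base plate x -185..55, y +-125, 15 thick; jaws 236 long, tops 65 above the bench; fixed jaw x 16..48, moving jaw (closed) x -50..-16; rod brackets x -130..-110 at y +-65, tops at 71
- jaw (a joint): opening of the moving jaw, m: 0 closed on the blocks, 0.05 fully open (end stop); it moves along the vise's -x, friction about 4 N, stays where it is left
- jaw_handle (a point): grip point of the dark wooden upright handle on the moving jaw, 98 mm above the bench; the handle is 16 mm wide along the vise's y, 30 mm along x, its top 18 mm above this point and 51 mm above the jaw's top
- collar_left (a joint): turn, rad, of the steel lock collar (50 mm dia., 32 long) on the rod at the vise's y = +65 mm; rod axis along the vise's x, 55 mm above the bench; collar middle x = -147 mm. 0: wing screw straight up; positive leans to the vise's -y, negative to +y. Range +-1.2; starts leaning to +y, 0.6 to 0.95 rad. Friction 0.25 N m, stays where left
- screw_left (a joint): turn of that collar's wing screw about its own axis, rad: near 0 loose (wing blade along the rod), grows clockwise seen looking at the screw head from outside, 1.25 tight (stop). Friction 0.06 N m; stays where left
- wing_left (a point): grip point in the black wing of the screw, on the screw's axis, 54 mm from the rod's axis. z points outward along the screw, away from the rod; x along the blade. Blade 40 mm long (x), 12 thick (y), from 34 to 68 mm from the rod's axis; below it a neck of 20 mm diameter
- flat_left (a point): point on the bright milled flat (24 mm wide, full length) of the 30 mm rod at y = +65 mm, 8 mm from the rod's axis. z: outward normal of the flat, up to 0.25 rad off straight up; x: the vise's x. The rod is part of the jaw and slides with it: the point is at x = -147 mm when closed, -197 when open. The screw faces the flat when z of wing and flat are parallel
- collar_right (a joint): turn, rad, of the steel lock collar (50 mm dia., 32 long) on the rod at the vise's y = -65 mm; rod axis along the vise's x, 55 mm above the bench; collar middle x = -147 mm. 0: wing screw straight up; positive leans to the vise's -y, negative to +y. Range +-1.2; starts leaning to -y, 0.6 to 0.95 rad. Friction 0.25 N m, stays where left
- screw_right (a joint): turn of that collar's wing screw about its own axis, rad: near 0 loose (wing blade along the rod), grows clockwise seen looking at the screw head from outside, 1.25 tight (stop). Friction 0.06 N m; stays where left
- wing_right (a point): grip point in the black wing of the screw, on the screw's axis, 54 mm from the rod's axis. z points outward along the screw, away from the rod; x along the blade. Blade 40 mm long (x), 12 thick (y), from 34 to 68 mm from the rod's axis; below it a neck of 20 mm diameter
- flat_right (a point): point on the bright milled flat (24 mm wide, full length) of the 30 mm rod at y = -65 mm, 8 mm from the rod's axis. z: outward normal of the flat, up to 0.25 rad off straight up; x: the vise's x. The rod is part of the jaw and slides with it: the point is at x = -147 mm when closed, -197 when open. The screw faces the flat when z of wing and flat are parallel
- block0: finished drilled hardwood block, 30 x 38 x 95 mm (x, y, z), brown with dark drilled holes in its two broad faces and top, 0.12 kg; origin at its centre. Starts standing on the vise's base plate between the jaws, standing 45 mm above them, its 30 mm thickness across the jaws; neighbours stand 46 mm apart along the jaws. May be absent (3 to 5 are there)
- block1: finished drilled hardwood block, 30 x 38 x 95 mm (x, y, z), brown with dark drilled holes in its two broad faces and top, 0.12 kg; origin at its centre. Starts standing on the vise's base plate between the jaws, standing 45 mm above them, its 30 mm thickness across the jaws; neighbours stand 46 mm apart along the jaws. May be absent (3 to 5 are there)
- block2: finished drilled hardwood block, 30 x 38 x 95 mm (x, y, z), brown with dark drilled holes in its two broad faces and top, 0.12 kg; origin at its centre. Starts standing on the vise's base plate between the jaws, standing 45 mm above them, its 30 mm thickness across the jaws; neighbours stand 46 mm apart along the jaws. May be absent (3 to 5 are there)
- block3: finished drilled hardwood block, 30 x 38 x 95 mm (x, y, z), brown with dark drilled holes in its two broad faces and top, 0.12 kg; origin at its centre. Starts standing on the vise's base plate between the jaws, standing 45 mm above them, its 30 mm thickness across the jaws; neighbours stand 46 mm apart along the jaws. May be absent (3 to 5 are there)
- block4: finished drilled hardwood block, 30 x 38 x 95 mm (x, y, z), brown with dark drilled holes in its two broad faces and top, 0.12 kg; origin at its centre. Starts standing on the vise's base plate between the jaws, standing 45 mm above them, its 30 mm thickness across the jaws; neighbours stand 46 mm apart along the jaws. May be absent (3 to 5 are there)
- tray: loose open plywood tray, outside 210 x 190 x 55 mm (x, y, z), walls and floor about 6 mm, 0.7 kg; origin at the centre of its underside. Starts empty, beside the vise
- paint_can: bystander: paint can, 84 mm diameter, 115 mm high, origin under it
- glue: bystander: yellow glue bottle, 52 mm diameter, 130 mm high, origin under it
- tape_measure: bystander: yellow tape measure, 70 x 42 x 65 mm, origin under it
- hammer: bystander: hammer lying along its x
- wrench: bystander: wrench lying along its x
- offcut: bystander: pale undrilled wood offcut lying, 120 x 45 x 38 mm, origin under it
- jar: bystander: glass jar, 72 mm diameter, 90 mm high, origin under it
Not all that is in view belongs to the job. What is shaped like the block1 but blue or green is not meant.

How it is judged:
By the outcome, as a careful person would: the job done as asked, in the order asked, and still so for the second after the job is handed in, with the robot touching nothing.
Of block0, block1, block2, block3, block4 only 3 to 5 are there at a start; the rules pass over those that are not, and their reading is None.
At some moment in a run one of tray may be knocked a few centimetres aside while the robot is not near it.
Once in a run the grip may slacken for a moment while it holds something.
It also fails if it takes over 210 s, if anything falls off the work surface, if the arm or the gripper's body presses on something with over 40 N, if the wrist force passes 120 N, or if a joint passes its speed limit or range.

## Working session

There is one attempt and no reset: what is moved stays moved. The work goes in short steps, Python scripts to look and compute and a shell command to move; the robot and the scene stay as the last step left them, time stands still between calls to the robot, and variables do not carry over. Pictures are saved under pics/ and viewed, at most 14 in all, crops included, and the job is handed in when it is done.

```bash
mkdir -p pics; ls
cat > h.py <<'E'
import numpy as np,cv2
from rig import status,get_image,env
def snap(n,f):
    i=get_image(n); cv2.imwrite('pics/'+f+'.png',i['color'][:,:,::-1]); 
    import pickle; pickle.dump(i,open('pics/'+f+'.pkl','wb')); return i
def load(f):
    import pickle; return pickle.load(open('pics/'+f+'.pkl','rb'))
def F(i): return 200/np.tan(np.radians(i['vertical_fov'])/2)
def ray(i,u,v):
    f=F(i); d=np.array(i['orientation'])@np.array([(u-i['cx'])/f,(v-i['cy'])/f,1]); return np.array(i['xyz']),d
def onz(i,u,v,z):
    o,d=ray(i,u,v); return o+d*(z-o[2])/d[2]
def proj(i,p):
    c=np.array(i['orientation']).T@(np.array(p)-np.array(i['xyz'])); return np.array([i['cx'],i['cy']])+F(i)*c[:2]/c[2]
def crop(f,x0,y0,x1,y1,s,o):
    im=cv2.imread('pics/'+f+'.png')[y0:y1,x0:x1]; cv2.imwrite('pics/'+o+'.png',cv2.resize(im,None,fx=s,fy=s,interpolation=cv2.INTER_CUBIC))
E
python3 - <<'E'
from h import *
np.set_printoptions(precision=4,suppress=True)
a=snap('top','t0');b=snap('side','s0');c=snap('wrist','w0')
for i in (a,b,c): print(i['vertical_fov'],i['cx'],i['cy'],i['xyz'],np.array(i['orientation']).tolist(),[k for k in i])
cv2.imwrite('pics/a0.png',np.vstack([a['color'],b['color']])[:,:,::-1][:, :])
im=cv2.imread('pics/a0.png');cv2.imwrite('pics/a0.png',cv2.resize(im,(480,600)))
s=status.observe();print(s['position'],s['tool_rot'],s['grip_width'])
E
```

```text
pics
55.05785308740453 317.3442487379694 192.73594753834354 [0.354  0.0103 1.3207] [[-0.025247732666195122, -0.9836654724626094, 0.17822679450668366], [-0.9996488503042547, 0.026277253986047244, 0.003417895307717777], [-0.0080453763490651, -0.1780779161150087, -0.9839834997150805]] ['color', 'vertical_fov', 'cx', 'cy', 'xyz', 'orientation']
57.28785053093016 312.36230303444813 198.13682491859052 [ 0.1314 -0.5965  0.9249] [[0.7995281939643933, -0.4496456448966753, 0.3982128338985172], [-0.6005454544095762, -0.5874354719247321, 0.542461725389509], [-0.009991208336868555, -0.6728583508807928, -0.7397038700763628]] ['color', 'vertical_fov', 'cx', 'cy', 'xyz', 'orientation']
71.05828344187937 319.95624241224345 192.20397183475367 [0.0921 0.5477 0.3734] [[0.2944080084937341, 0.914140146684032, 0.27869645989005304], [0.9556793512928012, -0.281321285659173, -0.08680617344197494], [-0.0009497617183966008, 0.29190088464333996, -0.956448101831517]] ['color', 'vertical_fov', 'cx', 'cy', 'xyz', 'orientation']
[0.1618 0.5254 0.2104] [[-0.9557  0.2944 -0.0005]
 [ 0.2944  0.9557 -0.001 ]
 [ 0.0002 -0.0011 -1.    ]] 0.0854056739629804
```

View pics/t0.png

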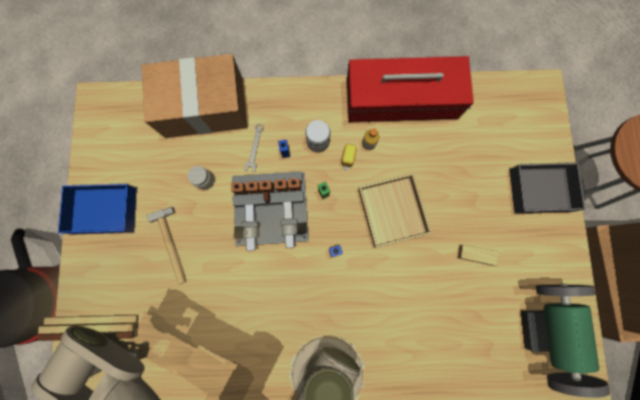

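View pics/s0.png

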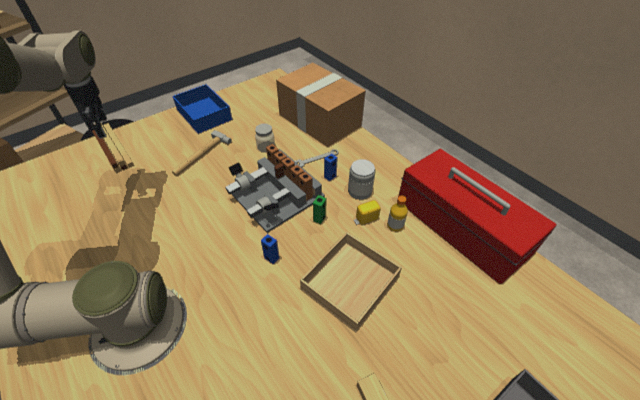

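Run:
```python
from h import *
crop('t0',220,160,440,260,3.6,'c0')
```

```text
(no output)
```

View pics/c0.png

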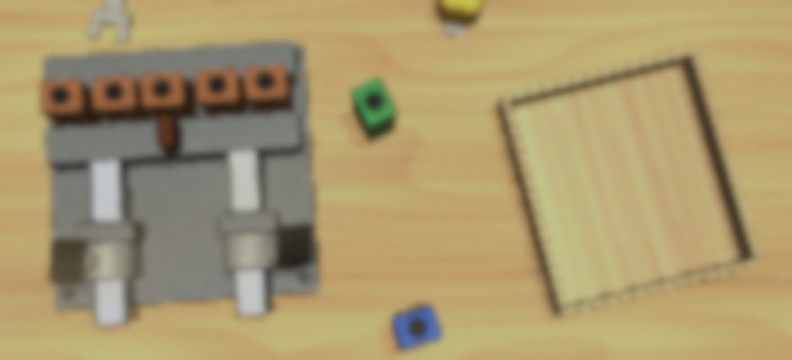

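Run:
```python
from h import *
from scipy.optimize import least_squares
np.set_printoptions(precision=4,suppress=True)
i=load('t0')
P=lambda x,y:(220+x/3.6,160+y/3.6)
bl=[(62,93),(114,91),(162,88),(217,84),(267,80)]
W=[onz(i,*P(*b),.110) for b in bl];print(np.array(W))
c=[((55,310),(-.185,.125,.015)),((317,293),(-.185,-.125,.015)),((52,161),(-.05,.118,.065)),((303,148),(-.05,-.118,.065))]
for k,b in enumerate(bl): c.append((b,(0,.092-.046*k,.11)))
def res(p):
    r=[]
    for q,(x,y,z) in c:
        C,S=np.cos(p[2]),np.sin(p[2]); r+=list(proj(i,[p[0]+C*x-S*y,p[1]+S*x+C*y,z])-P(*q))
    return r
s=least_squares(res,[.58,.15,0]);print(s.x,np.degrees(s.x[2]),np.round(s.fun,1))
tr=[(502,100),(690,57),(752,260),(557,313)]
T=np.array([onz(i,*P(*t),.055) for t in tr]);print(T,T.mean(0),[np.linalg.norm(T[k]-T[k-1]) for k in range(4)])
```

```text
[[0.6028 0.272  0.11  ]
 [0.6034 0.2255 0.11  ]
 [0.605  0.1825 0.11  ]
 [0.6073 0.1332 0.11  ]
 [0.6097 0.0883 0.11  ]]
[0.6044 0.1794 0.0347] 1.990908377644042 [-0.4 -0.1  0.7  0.1 -1.6 -0.5 -0.2 -1.2  0.2  0.5  0.   0.2  1.   0.1
 -0.1  0.4  0.3  0.6]
[[ 0.5964 -0.127   0.055 ]
 [ 0.6327 -0.3047  0.055 ]
 [ 0.4418 -0.3481  0.055 ]
 [ 0.3985 -0.168   0.055 ]] [ 0.5173 -0.237   0.055 ] [np.float64(0.20212907453584236), np.float64(0.1813890880268369), np.float64(0.1957527790626126), np.float64(0.1851906947955521)]
```

```bash
python3 -m handwheel '0 0 9 0 0 19 1;0 0 9 0 0 19 1;0 0 9 0 0 19 1;33.8 -35.5 9 0 0 19 1;33.8 -35.5 9 0 0 19 1;33.8 -35.5 9 0 0 19 1;33.8 -35.5 9 0 0 19 1;33.8 -35.5 9 0 0 19 1'
python3 -m handwheel '14 -15 0 0 0 0 1;14 -15 0 0 0 0 1;14 -15 0 0 0 0 1;14 -15 0 0 0 0 1'
python3 -c "
from h import *
s=status.observe();print(s['position'],s['tool_rot'],s['ft_force'])"
```

```text
time_s: 0.82
position: [0.3063, 0.3731, 0.3008]
tool_rot: [[-0.999, -0.033, -0.0], [-0.033, 0.999, -0.0], [0.0, -0.0, -1.0]]
ft_force: [1.1, 0.9, -0.5]
grip_width: 0.0854
gripper_force: 0.0
time_s: 1.15
position: [0.4202, 0.2511, 0.3009]
tool_rot: [[-0.999, -0.033, -0.0], [-0.033, 0.999, 0.0], [0.0, 0.0, -1.0]]
ft_force: [1.0, 0.1, -0.4]
grip_width: 0.0852
gripper_force: 0.0
[0.42016604 0.25106149 0.30086972] [[-9.99463974e-01 -3.27369707e-02 -2.35950676e-04]
 [-3.27369760e-02  9.99464001e-01  1.90160019e-05]
 [ 2.35201680e-04  2.67301204e-05 -9.99999972e-01]] [ 1.01801132  0.06723932 -0.3976039 ]
```

```bash
python3 -m handwheel '8 -7 0 0 0 0 1;8 -7 0 0 0 0 1;8 -7 0 0 0 0 1;8 -7 0 0 0 0 1'
python3 -c "
from h import *
snap('wrist','w1');crop('w1',0,0,640,400,1.25,'w1c')"
```

```text
time_s: 1.48
position: [0.5021, 0.1796, 0.2996]
tool_rot: [[-1.0, -0.028, -0.001], [-0.028, 1.0, -0.001], [0.001, -0.001, -1.0]]
ft_force: [-0.0, -0.0, -0.7]
grip_width: 0.0855
gripper_force: 0.0
```

View pics/w1c.png

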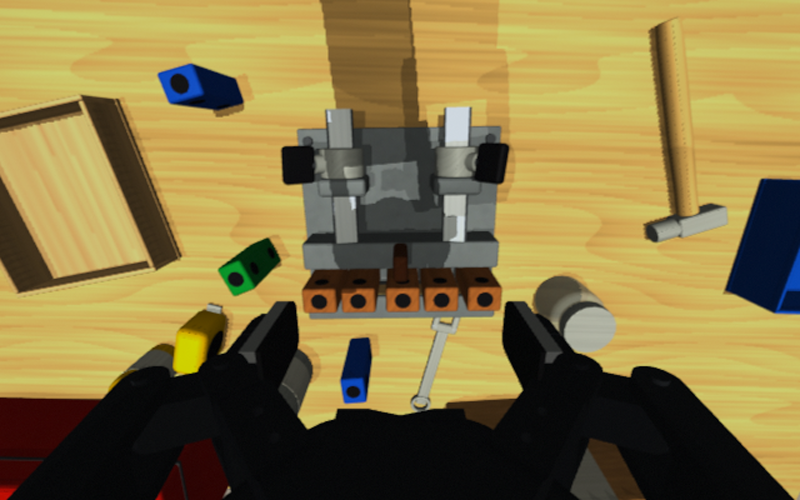

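```bash
cat >> h.py <<'E'
VX,VY,VA=.6044,.1794,.0347
def v2w(x,y,z):
    C,S=np.cos(VA),np.sin(VA); return np.array([VX+C*x-S*y,VY+S*x+C*y,z])
E
python3 - <<'E'
from h import *
np.set_printoptions(precision=4,suppress=True)
i=load('w1')
pts={'plate':[(-.185,.125,.015),(-.185,-.125,.015)],'jaw':[(-.05,.118,.065),(-.05,-.118,.065)],'blk':[(0,.092-.046*k,.11) for k in range(5)],'handle':[(-.033,0,.116)]}
im=cv2.resize(cv2.imread('pics/w1.png'),None,fx=3,fy=3,interpolation=cv2.INTER_CUBIC)
for k,v in pts.items():
    for p in v:
        q=proj(i,v2w(*p)); print(k,q*1.25); cv2.drawMarker(im,tuple(int(round(t*3)) for t in q),(0,255,0),0,14,1)
cv2.imwrite('pics/w1o.png',im[230:780,640:1290])
E
```

```text
plate [499.3903 124.547 ]
plate [293.6639 126.007 ]
jaw [496.2709 242.9994]
jaw [298.066  244.2106]
blk [480.1362 298.3097]
blk [438.6232 298.5443]
blk [397.1389 298.7787]
blk [355.6833 299.013 ]
blk [314.2562 299.2471]
handle [396.8096 273.1872]
```

View pics/w1o.png

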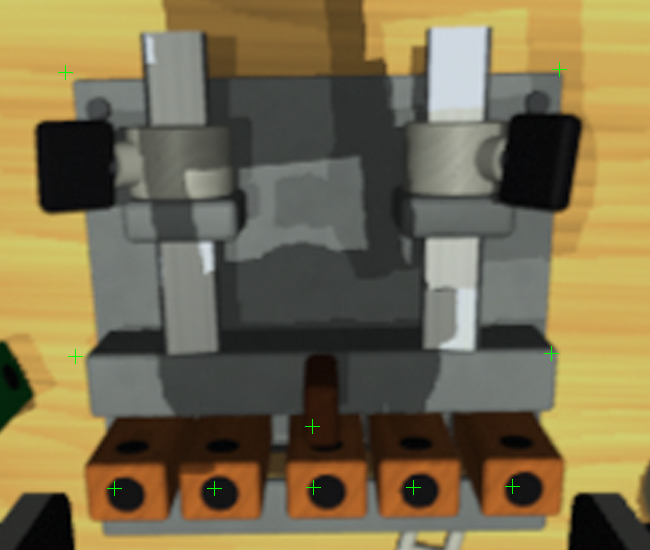

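Run:
```python
from h import *
from scipy.optimize import least_squares
np.set_printoptions(precision=4,suppress=True)
t=load('t0');w=load('w1')
P=lambda q:(220+q[0]/3.6,160+q[1]/3.6)
Q=lambda q:((640+q[0]-1)/3,(230+q[1]-1)/3)
wl=[(523,488),(420,489),(327,490),(219,492),(126,494)]
tl=[(62,93),(114,91),(162,88),(217,84),(267,80)]
B=[(0,.092-.046*k,.11) for k in range(5)]
pl=[(-.185,.125,.015),(-.185,-.125,.015)];jw=[(-.05,.118,.065),(-.05,-.118,.065)]
ct=[(t,P(a),b) for a,b in zip(tl+[(55,310),(317,293),(52,161),(303,148)],B+pl+jw)]
cw=[(w,Q(a),b) for a,b in zip(wl+[(561,73),(75,80),(550,350),(92,352)],B+pl+jw)]
def fit(c):
    def res(p):
        C,S=np.cos(p[2]),np.sin(p[2]);r=[]
        for i,q,(x,y,z) in c: r+=list(proj(i,[p[0]+C*x-S*y,p[1]+S*x+C*y,z])-q)
        return r
    s=least_squares(res,[.6,.18,.03]);print(s.x,np.degrees(s.x[2]),np.round(s.fun,1))
fit(ct);fit(cw);fit(ct+cw)
```

```text
[0.6044 0.1794 0.0347] 1.9909089309693533 [ 0.2  0.5  0.   0.2  1.   0.1 -0.1  0.4  0.3  0.6 -0.4 -0.1  0.7  0.1
 -1.6 -0.5 -0.2 -1.2]
[0.6052 0.1833 0.0408] 2.339255596238738 [-0.4 -0.1  0.7 -0.1 -1.5 -0.1  1.4 -0.4 -0.7 -0.7  1.3 -0.9 -1.1 -1.
  3.1  1.5 -2.7  2.7]
[0.6051 0.1827 0.0401] 2.295306440205172 [-0.8  0.5 -1.   0.1 -0.1 -0.  -1.1  0.1 -0.8  0.3 -1.  -0.1  0.  -0.3
 -2.5 -0.5 -1.2 -1.6 -0.9 -0.2  0.3 -0.2 -1.9 -0.2  0.9 -0.5 -1.2 -0.8
  1.  -1.  -1.5 -1.2  2.7  1.5 -3.1  2.6]
```

```bash
sed -i 's/^VX,VY,VA=.*/VX,VY,VA=.605,.182,.040/' h.py; python3 -m handwheel '6.7 0.1 -10 0 0 0.7 1;6.7 0.1 -10 0 0 0.7 1;6.7 0.1 -10 0 0 0.7 1;6.7 0.1 -14 0 0 0.7 1;6.7 0.1 -17 0 0 0.7 1;6.7 0.1 -17 0 0 0.7 1'
python3 - <<'E'
from h import *
snap('wrist','w2');crop('w2',160,100,480,400,1.8,'w2c')
E
```

```text
time_s: 2.03
position: [0.5626, 0.1844, 0.125]
tool_rot: [[-0.999, -0.046, -0.012], [-0.046, 0.999, -0.001], [0.012, -0.001, -1.0]]
ft_force: [-0.3, 1.0, 0.1]
grip_width: 0.0854
gripper_force: 0.0
```

View pics/w2c.png

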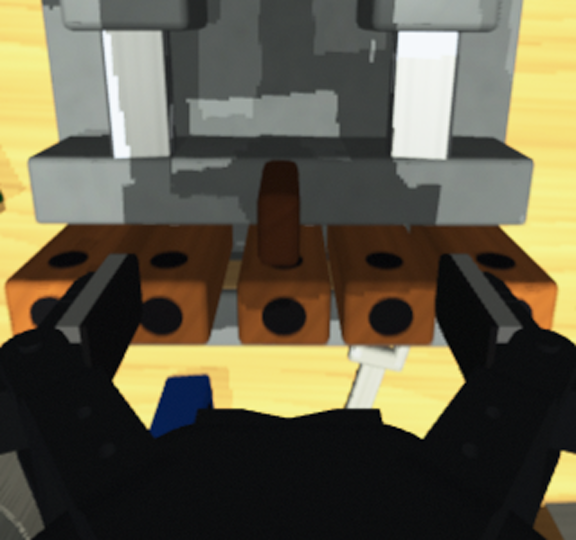

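```bash
python3 -m handwheel '0 0 0 0 0 0 1;0 0 0 0 0 0 1'
python3 - <<'E'
from h import *
i=load('w2')
u=lambda x,y:(160+x/1.8,100+y/1.8)
print(onz(i,*u(279,163),.116), onz(i,*u(279,215),.116)); 
for x,y in [(281,316),(162,316),(391,316)]: print(onz(i,*u(x,y),.11))
for x,y in [(34,157),(529,157)]: print(onz(i,*u(x,y),.065))
print(v2w(-.033,0,.1),v2w(-.05,.118,.065),v2w(-.05,-.118,.065))
E
```

```text
time_s: 2.25
position: [0.5671, 0.1845, 0.1338]
tool_rot: [[-0.999, -0.046, 0.005], [-0.046, 0.999, 0.001], [-0.005, 0.0, -1.0]]
ft_force: [0.5, 0.1, -0.3]
grip_width: 0.0854
gripper_force: 0.0
[0.54111147 0.18045205 0.116     ] [0.56097627 0.18126739 0.116     ]
[0.607155   0.18386656 0.11      ]
[0.60939277 0.13574172 0.11      ]
[0.60508726 0.22833474 0.11      ]
[0.55807473 0.06737548 0.065     ]
[0.54755771 0.29489777 0.065     ]
[0.5720264  0.18068035 0.1       ] [0.55032125 0.29790615 0.065     ] [0.55975874 0.06209492 0.065     ]
```

```bash
python3 -m handwheel '0.2 -0.3 -2.7 0 0 0 1;0.2 -0.3 -5.4 0 0 0 1;0.2 -0.3 -5.4 0 0 0 1;0.2 -0.3 -5.4 0 0 0 0.1;0.2 -0.3 -5.4 0 0 0 0.1;0.2 -0.3 -5.4 0 0 0 0.1;0.2 -0.3 -5.4 0 0 0 0.1;0.2 -0.3 -5.4 0 0 0 0.1' 30
python3 -m handwheel '0 0 0 0 0 0 0.1;0 0 0 0 0 0 0.1;0 0 0 0 0 0 0.1;0 0 0 0 0 0 0.1' 30
```

```text
time_s: 2.92
position: [0.5687, 0.181, 0.0781]
tool_rot: [[-0.999, -0.045, 0.002], [-0.045, 0.999, 0.0], [-0.002, 0.0, -1.0]]
ft_force: [0.3, -0.5, 0.8]
grip_width: 0.0254
gripper_force: 0.0
time_s: 3.25
position: [0.5686, 0.1809, 0.0778]
tool_rot: [[-0.999, -0.045, 0.001], [-0.045, 0.999, 0.0], [-0.001, 0.0, -1.0]]
ft_force: [-1.5, -1.3, 5.7]
grip_width: 0.0153
gripper_force: 30.5
```

```bash
python3 -m handwheel '-0.7 -0.03 0 0 0 0 0.1;-1.4 -0.06 0 0 0 0 0.1;-2.1 -0.08 0 0 0 0 0.1;-2.8 -0.11 0 0 0 0 0.1;-3.5 -0.14 0 0 0 0 0.1;-4.2 -0.17 0 0 0 0 0.1;-4.7 -0.19 0 0 0 0 0.1;-4.9 -0.2 0 0 0 0 0.1'
python3 -m handwheel '-0.15 -0.01 0 0 0 0 0.1;-0.3 -0.01 0 0 0 0 0.1;-0.3 -0.01 0 0 0 0 0.1;-0.3 -0.01 0 0 0 0 0.1'
```

```text
time_s: 3.92
position: [0.5225, 0.1789, 0.0778]
tool_rot: [[-0.999, -0.045, 0.009], [-0.045, 0.999, 0.001], [-0.009, 0.0, -1.0]]
ft_force: [20.8, 1.4, -9.3]
grip_width: 0.0154
gripper_force: 31.6
time_s: 4.25
position: [0.5223, 0.1789, 0.0779]
tool_rot: [[-0.999, -0.044, 0.014], [-0.044, 0.999, 0.001], [-0.014, 0.001, -1.0]]
ft_force: [23.9, 2.1, -8.8]
grip_width: 0.0152
gripper_force: 31.4
```

```bash
python3 -m handwheel '-0.3 -0.01 0 0 0 0 0.1;-0.6 -0.02 0 0 0 0 0.1;-0.6 -0.02 0 0 0 0 0.1;-0.6 -0.02 0 0 0 0 0.1' 60
python3 - <<'E'
from h import *
s=status.observe();print(s['position'],s['ft_force'],s['wrist_torque'])
E
```

```text
time_s: 4.58
position: [0.5207, 0.1789, 0.0784]
tool_rot: [[-0.999, -0.044, 0.024], [-0.044, 0.999, 0.003], [-0.024, 0.001, -1.0]]
ft_force: [42.1, 4.8, -17.8]
grip_width: 0.0145
gripper_force: 60.1
[0.52074353 0.17886873 0.07843289] [ 42.12307517   4.78386813 -17.77677155] [ 0.62922799 -6.34127734  0.18131203]
```

```bash
python3 -m handwheel '0.7 0.02 0 0 0 0 0.1;0.7 0.02 0 0 0 0 0.1;0.7 0.02 0 0 0 0 0.6;0.7 0.02 0 0 0 0 1;0.7 0.02 0 0 0 0 1;0.7 0.02 3 0 0 0 1;0.7 0.02 7 0 0 0 1;0.7 0.02 10 0 0 0 1' 30
python3 -m handwheel '-8 0 10 0 0 0 1;-8 0 10 0 0 0 1;-8 0 10 0 0 0 1;-8 0 10 0 0 0 1;-8 0 10 0 0 0 1;-8 0 10 0 0 0 1'
python3 - <<'E'
from h import *
s=status.observe();print(s['position'],s['ft_force'])
i=snap('wrist','w3')
im=cv2.resize(cv2.imread('pics/w3.png'),None,fx=3,fy=3,interpolation=cv2.INTER_CUBIC)
q=proj(i,v2w(-.1,0,.06))*3;print(q,proj(i,v2w(-.1,.065,.06))*3)
x,y=int(q[0])-350,max(0,int(q[1])-330)
print(x,y);cv2.imwrite('pics/w3c.png',im[y:y+600,x:x+700])
E
```

```text
time_s: 5.25
position: [0.5168, 0.1789, 0.1789]
tool_rot: [[-0.999, -0.045, -0.001], [-0.045, 0.999, 0.0], [0.001, 0.0, -1.0]]
ft_force: [-0.2, 0.6, 0.3]
grip_width: 0.0845
gripper_force: 0.0
time_s: 5.75
position: [0.437, 0.1788, 0.2761]
tool_rot: [[-0.999, -0.045, -0.001], [-0.045, 0.999, -0.0], [0.001, -0.0, -1.0]]
ft_force: [0.8, -0.3, -0.9]
grip_width: 0.0855
gripper_force: 0.0
[0.43700929 0.17877938 0.27612011] [ 0.76048708 -0.27140251 -0.87380159]
[951.52680648 627.28867987] [1086.76668583  627.94798069]
601 297
```

View pics/w3c.png

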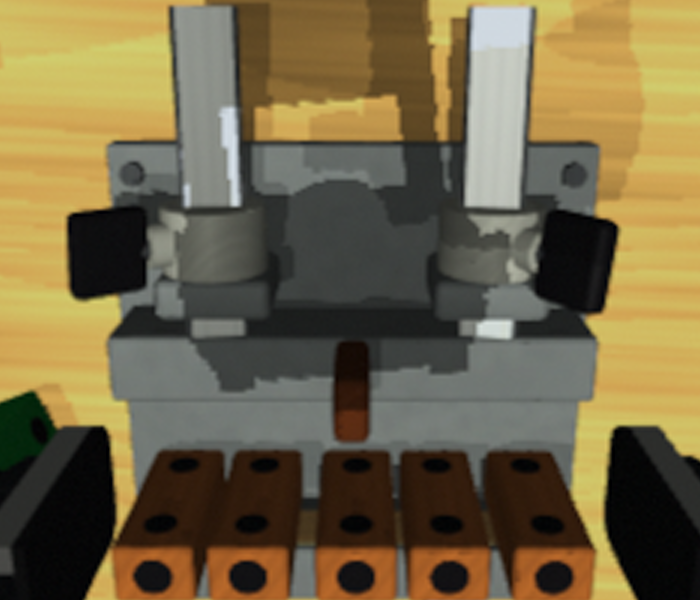

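```bash
cat > f.py <<'E'
from h import *
from scipy.optimize import least_squares
np.set_printoptions(precision=4,suppress=True)
w=load('w3')
Q=lambda x,y:np.array([(601+x-1)/3,(297+y-1)/3])
def vw(p,x,y,z):
    C,S=np.cos(p[2]),np.sin(p[2]); return [p[0]+C*x-S*y,p[1]+S*x+C*y,z]
obs=[((598,143),(-.185,.125,.015)),((108,143),(-.185,-.125,.015)),((594,337),(-.1,.118,.065)),((112,337),(-.1,-.118,.065))]
bl=[(153,577),(247,577),(356,577),(450,577),(554,577)]
obs+=[(b,(0,-.092+.046*k,.11)) for k,b in enumerate(bl)]
s=least_squares(lambda p:np.concatenate([proj(w,vw(p,*m))-Q(*q) for q,m in obs]),[.605,.182,.04])
print(s.x,np.round(s.fun,1));p=s.x
# wings
def box(y0,phi,sc):
    z=np.array([0,-np.sin(phi),np.cos(phi)]);e=np.array([1,0,0]);t=np.cross(z,e)
    c,sn=np.cos(sc),-np.sin(sc);bx=c*e+sn*t;by=-sn*e+c*t
    L=[]
    for r in(.034,.068):
        for a in(-.02,.02):
            for b in(-.006,.006): L.append(proj(w,vw(p,*(np.array([-.147,y0,.055])+r*z+a*bx+b*by))))
    L=np.array(L);return np.r_[L.min(0),L.max(0)]
for n,y0,b,g in(('R',-.065,(68,208,148,298),.75),('L',.065,(538,210,618,313),-.75)):
    o=np.r_[Q(*b[:2]),Q(*b[2:])]
    r=least_squares(lambda t:(box(y0+t[2],t[0],t[1])-o),[g,.05,0],bounds=([-1.3,-.5,-.005],[1.3,.5,.005]));print(n,r.x,np.round(r.fun,1))
E
python3 f.py; python3 -c "
from h import *
s=status.observe();print(np.round(s['q'],1))"
```

```text
[0.6063 0.1831 0.0447] [ 1.2  0.3 -1.2  0.2  2.3  0.2 -2.6  0.2 -0.5 -0.1  1.6 -0.1 -1.3 -0.1
  0.8 -0.1 -0.4 -0. ]
R [1.0507 0.4633 0.001 ] [-1.3 -2.   1.3  0.1]
L [-0.656  -0.0911 -0.0009] [-0.8 -1.9  0.7  1.5]
[  7.8  11.5  78.5   0.   90.2 -84.7]
```

```bash
sed -i 's/^VX,VY,VA=.*/VX,VY,VA=.606,.183,.043/' h.py
python3 - <<'E'
from h import *
t=load('t0');w=load('w1')
P=lambda x,y:(220+x/3.6,160+y/3.6)
print('blue top cam',onz(t,*P(417,327),.095),onz(w,180/1.25,83/1.25,.095))
print('green',onz(t,*P(375,100),.095),onz(w,237/1.25,277/1.25,.095))
E
python3 -m handwheel '1.5 -10 -4 14 0 0 0.5;2.5 -14 -8 28 0 0 0.5;2.9 -16.4 -9 45 0 0 0.5;2.9 -16.4 -9 45 0 0 0.5;2.9 -16.4 -9 45 0 0 0.5;2.9 -16.4 -9 45 0 0 0.5;2.9 -16.4 -9 45 0 0 0.5;2.9 -16.4 -9 45 0 0 0.5'
python3 - <<'E'
from h import *
s=status.observe();print(s['position'],s['ft_force'],np.round(s['q'],1))
i=snap('wrist','w4')
q=proj(i,v2w(-.147,-.065,.07));print(q,i['xyz'])
x,y=max(0,int(q[0])-160),max(0,int(q[1])-120);x=min(x,320);y=min(y,160)
print(x,y);crop('w4',x,y,x+320,y+240,2.5,'w4c')
E
```

```text
blue top cam [ 0.38804842 -0.03910827  0.095     ] [ 0.38830091 -0.03616924  0.095     ]
green [ 0.59181619 -0.00804205  0.095     ] [ 0.58982485 -0.00281692  0.095     ]
time_s: 6.47
position: [0.4662, 0.0125, 0.1837]
tool_rot: [[-0.999, -0.036, -0.001], [-0.026, 0.702, 0.712], [-0.025, 0.712, -0.702]]
ft_force: [-0.2, -0.5, -0.4]
grip_width: 0.0428
gripper_force: 0.0
[0.46616861 0.01250351 0.18372068] [-0.15343967 -0.53200046 -0.39896746] [ -35.2   23.6   91.7   35.6   94.1 -134.3]
[310.0328277  169.55696021] [ 0.39335691 -0.10522304  0.29628489]
150 49
```

View pics/w4c.png

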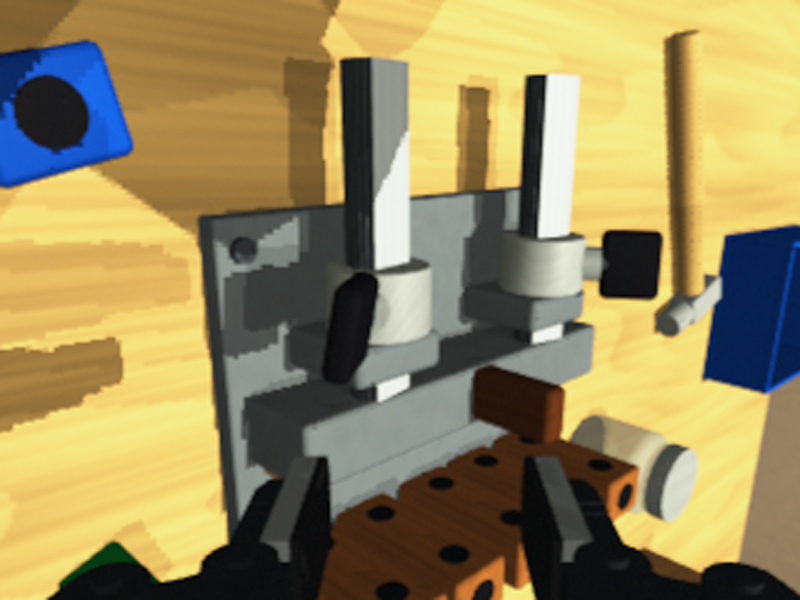

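Run:
```python
from h import *
g=cv2.cvtColor(cv2.imread('pics/w4.png'),cv2.COLOR_BGR2GRAY)
for v in (78,85,95,105,115,125,135,145):
    print(v,'R',g[v,282:318],'L',g[v,356:386])
g=cv2.cvtColor(cv2.imread('pics/w3.png'),cv2.COLOR_BGR2GRAY)
print('w3')
for v in (105,115,125,135,145,155,162):
    print(v,'R',g[v,254:284],'L',g[v,350:382])
```

```text
78 R [160 184 199 173  81  28  30  29  30  30  33  33  32  37  37  30  81 132
 149 148 147 148 150 148 146 145 147 149 147 143 143 191 218 221 220 221] L [223 223 223 220 210 204 201 200 199 197 196 195 198 217 228 227 225 223
 223 222 222 221 220 219 218 217 215 214 214 215]
85 R [191 191 206 195 115  28  29  29  30  28  32  32  31  38  36  31  80 132
 150 149 147 148 150 149 146 146 147 148 147 144 143 191 217 220 221 221] L [212 209 208 160  56  25  23  31  31  33  32  31 173 238 244 244 244 245
 244 243 243 244 244 242 242 235 224 222 222 222]
95 R [197 198 211 220 162  29  29  29  29  27  32  32  31  35  35  29  60 122
 150 149 147 147 150 151 148 146 148 149 148 144 144 190 220 223 223 224] L [222 222 212 142  25  25  26  28  29  45  42  97 220 245 244 244 245 245
 244 244 244 245 243 242 238 228 224 223 223 223]
105 R [200 199 211 219 172  62  28  28  29  31  31  29  27  33  32  27  45 115
 149 151 148 147 150 149 149 145 148 150 198 223 233 231 215 213 213 214] L [227 227 184  70  25  26  35  33  44  42  35 190 242 245 244 244 245 245
 243 244 245 244 243 240 232 227 227 227 
[... 2257 characters left out ...]
40 186 214 215 214 215 159  59  55  60  60] L [ 65  64  65  65  46  57 152 193 196 194 192 194 196 197 198 194 191 194
 197 195 195 192 192 194 148  73  91 125 135 134 135 134]
155 R [125 126 126 126 125 106  92 121 139 142 140 136 136 139 140 139 137 137
 138 139 138 136 186 215 215 167  75  48  49  46] L [ 49  49  49  45  48 121 176 194 193 189 190 192 193 195 193 190 191 194
 193 193 191 190 191 174 113  68  92 103 103 102 103 104]
162 R [ 84  87  95 100 100  93  79 141 199 181 139 136 135 136 139 138 136 135
 135 136 136 135 134 184 214 178 103  65  52  47] L [ 70  48  48  50  42 142 190 192 191 186 187 191 193 192 190 189 192 193
 192 190 188 188 190 145  69  77  98 102 103 103 101 101]
```

```bash
cat > g.py <<'E'
from h import *
from scipy.optimize import least_squares
np.set_printoptions(precision=4,suppress=True)
W3,W4=load('w3'),load('w4')
D={'R':(-.065,[(W4,-1,[(298.2,85),(298.8,115),(299,135)]),(W4,1,[(312.9,85),(313.3,115),(313.4,135)]),(W3,-1,[(258,105),(258.9,125),(260.7,155)]),(W3,1,[(277.3,105),(278.1,125),(279.5,155)])]),
'L':(.065,[(W4,-1,[(367.8,85),(366.2,115),(364.9,135)]),(W4,1,[(381.1,85),(379.2,115),(377.6,135)]),(W3,-1,[(356.9,105),(356.4,125),(355,155)]),(W3,1,[(376.8,105),(375.3,125),(373.9,155)])])}
def res(p,y0,d,hw):
    a,dy,dz,dw,yaw=p;r=[]
    for cam,sg,pts in d:
        n=np.array([0,-np.sin(a),np.cos(a)]);t=np.array([0,np.cos(a),np.sin(a)])
        q=[]
        for x in(-.24,-.17):
            o=np.array([x,y0+dy+yaw*(x+.2),.055+dz])+.008*n+sg*hw*t
            o[1]+=dw*(cam is W4)
            q.append(proj(cam,v2w(*o)))
        for u,v in pts:
            f=(v-q[0][1])/(q[1][1]-q[0][1]);r.append(u-(q[0]+f*(q[1]-q[0]))[0])
    return np.r_[r,np.array([dy/.002,dz/.0015,dw/.002,yaw/.01])*.3]
for hw in(.012,.0127):
  for k,(y0,d) in D.items():
    s=least_squares(res,[0.,0,0,0,0],args=(y0,d,hw));print(hw,k,'a',s.x,np.round(s.fun,1))
E
python3 g.py
```

```text
0.012 R a [-0.1133  0.0002  0.0007 -0.0005  0.0014] [-0.   0.1 -0.1 -0.2  0.1  0.2 -0.  -0.4 -0.4  0.2  0.2  0.4  0.   0.1
 -0.1  0. ]
0.012 L a [ 0.2313 -0.0002  0.0009 -0.0009  0.0007] [-0.1  0.  -0.1 -0.1  0.2  0.  -0.5 -0.2 -0.4  0.5  0.1  0.5 -0.   0.2
 -0.1  0. ]
0.0127 R a [-0.153  -0.0003 -0.0005  0.0009  0.0014] [ 0.   0.1 -0.1 -0.3  0.1  0.2  0.5  0.2  0.1 -0.3 -0.3 -0.2 -0.1 -0.1
  0.1  0. ]
0.0127 L a [ 0.1853 -0.0003 -0.0003  0.0005  0.0009] [-0.   0.1 -0.1 -0.1  0.1 -0.   0.1  0.3  0.1 -0.  -0.4 -0.1 -0.  -0.1
  0.1  0. ]
```

```bash
cat > wfit.py <<'E'
from h import *
from scipy.optimize import least_squares
np.set_printoptions(precision=4,suppress=True)
def mask(i,y0,phi,s,dx=0,dy=0):
    z=np.array([0,-np.sin(phi),np.cos(phi)]);e=np.array([1,0,0]);t=np.cross(z,e)
    c,sn=np.cos(s),-np.sin(s);bx=c*e+sn*t;by=-sn*e+c*t
    L=[proj(i,v2w(*(np.array([-.147+dx,y0+dy,.055])+r*z+a*bx+b*by))) for r in(.034,.068) for a in(-.02,.02) for b in(-.006,.006)]
    h=cv2.convexHull((np.array(L)*16).astype(np.int32));m=np.zeros((400,640),np.uint8)
    cv2.fillConvexPoly(m,h,1,shift=4);return m
def black(i,c,r):
    im=i['color'].max(2);m=(im<42).astype(np.uint8);m=cv2.morphologyEx(m,1,None) if 0 else m
    o=np.zeros_like(m);y,x=int(c[1]),int(c[0]);o[y-r:y+r,x-r:x+r]=m[y-r:y+r,x-r:x+r]
    n,l,st,_=cv2.connectedComponentsWithStats(o);k=1+np.argmax(st[1:,4]);return (l==k).astype(np.uint8),st[k]
def iou(i,B,*a):
    m=mask(i,*a);return (m&B).sum()/(m|B).sum()
def fit(views,y0,phis,ss=np.arange(-.3,1.5,.1)):
    Bs=[]
    for i,c in views:
        B,st=black(i,c,32);print('comp',st);Bs.append((i,B))
    f=lambda p:-sum(iou(i,B,y0,p[0],p[1],p[2],p[3]) for i,B in Bs)/len(Bs)+20*(p[2]**2+p[3]**2)/.01
    from scipy.optimize import minimize
    b=min((f([a,s,0,0]),a,s) for a in phis for s in ss)
    r=minimize(f,[b[1],b[2],0,0],method='Nelder-Mead',options=dict(initial_simplex=[[b[1],b[2],0,0],[b[1]+.08,b[2],0,0],[b[1],b[2]+.1,0,0],[b[1],b[2],.002,0],[b[1],b[2],0,.002]]));print('phi,s,dx,dy',r.x,-r.fun)
E
python3 - <<'E'
from wfit import *
a,b=load('w3'),load('w4')
for vs in ([a],[b],[a,b]):
    fit([(i,c) for i,c in ((a,(236,182)),(b,(291,180))) if any(i is v for v in vs)],-.065,np.arange(.5,1.1,.05),np.arange(-.4,.41,.1))
    fit([(i,c) for i,c in ((a,(394,186)),(b,(402,155))) if any(i is v for v in vs)],.065,-np.arange(.5,1.1,.05),np.arange(-.4,.41,.1))
E
```

```text
comp [223 167  27  31 715]
phi,s,dx,dy [1.0238 0.5686 0.001  0.0003] 0.8526911160569997
comp [373 168  33  43 894]
phi,s,dx,dy [-0.5153  0.1294  0.0012  0.0009] 0.7177538650379046
comp [278 158  23  46 690]
phi,s,dx,dy [ 0.9504  0.3129  0.0001 -0.0003] 0.8042765797917416
comp [390 142  24  26 574]
phi,s,dx,dy [-0.627  -0.6391  0.0011  0.001 ] 0.8482377137404633
comp [223 167  27  31 715]
comp [278 158  23  46 690]
phi,s,dx,dy [0.9522 0.3133 0.0002 0.0001] 0.7873322973449028
comp [373 168  33  43 894]
comp [390 142  24  26 574]
phi,s,dx,dy [-0.5273  0.1641  0.0007 -0.0001] 0.7415620077627947
```

```bash
cat > plan.py <<'E'
from h import *
from scipy.spatial.transform import Rotation as Ro
np.set_printoptions(precision=2,suppress=True)
def frame(y0,phi,s,r,dx=0):
    z=np.array([0,-np.sin(phi),np.cos(phi)]);e=np.array([1,0,0]);t=np.cross(z,e)
    bx=np.cos(s)*e-np.sin(s)*t
    p=v2w(*(np.array([-.147+dx,y0,.055])+r*z))
    V=Ro.from_euler('z',VA).as_matrix()
    tz=-V@z;tx=-V@bx;return p,np.c_[tx,np.cross(tz,tx),tz]
def deltas(goals,ref=None):
    st=status.observe()
    p0,R0=ref if ref else (np.array(st['position']),np.array(st['tool_rot']))
    for p,R in goals:
        print(np.r_[(p-p0)*100,np.degrees(Ro.from_matrix(R@R0.T).as_rotvec())])
E
python3 - <<'E'
from plan import *
deltas([frame(-.065,.93,.3,r) for r in(.12,.07,.035)])
E
```

```text
[ -0.01   0.22  -5.79   7.77  14.82 -10.32]
[ -0.19   4.22  -8.78   7.77  14.82 -10.32]
[ -0.31   7.02 -10.88   7.77  14.82 -10.32]
```

```bash
python3 -m handwheel '0 0.2 -5.8 7.8 14.8 -10.3 0.5;0 0.2 -5.8 7.8 14.8 -10.3 0.5;0 0.2 -5.8 7.8 14.8 -10.3 0.5;0 0.2 -5.8 7.8 14.8 -10.3 0.5;0 0.2 -5.8 7.8 14.8 -10.3 0.5'
python3 - <<'E'
from plan import *
deltas([frame(-.065,.93,.3,r) for r in(.12,.07,.035)])
i=snap('wrist','w5')
q=proj(i,v2w(-.147,-.1,.09));print(q)
crop('w5',160,100,480,400,2,'w5c')
E
```

```text
time_s: 6.93
position: [0.4664, 0.0174, 0.1288]
tool_rot: [[-0.965, 0.261, -0.035], [0.13, 0.588, 0.798], [0.229, 0.766, -0.601]]
ft_force: [1.3, -0.5, 0.4]
grip_width: 0.0425
gripper_force: 0.0
[-0.03 -0.17 -0.21  0.23  0.43 -0.36]
[-0.2   3.83 -3.19  0.23  0.43 -0.36]
[-0.32  6.63 -5.29  0.23  0.43 -0.36]
[324.44 192.36]
```

View pics/w5c.png

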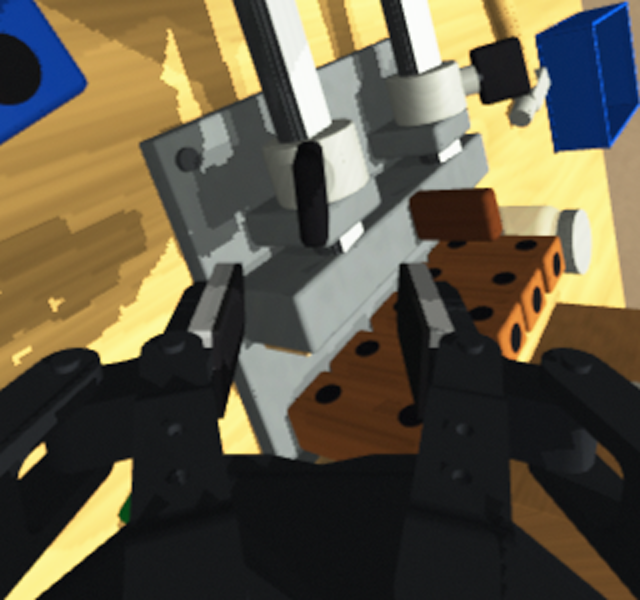

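Run:
```python
from wfit import *
i=load('w5')
for ph in(.75,.8,.85,.9,.95): print(ph,proj(i,v2w(-.147,-.065-.054*np.sin(ph),.055+.054*np.cos(ph))), proj(i,v2w(-.147,-.065-.068*np.sin(ph),.055+.068*np.cos(ph))))
B,st=black(i,(316,197),28);ys,xs=np.nonzero(B);print(st,xs.mean(),ys.mean())
fit([(i,(316,197))],-.065,np.arange(.6,1.05,.05),np.arange(-.1,.6,.1))
fit([(i,(316,197)),(load('w4'),(291,180)),(load('w3'),(236,182))],-.065,np.arange(.6,1.05,.05),np.arange(-.1,.6,.1))
```

```text
0.75 [327.3269 192.9787] [330.6581 197.159 ]
0.8 [324.3463 193.9672] [326.6853 198.4815]
0.85 [321.342  194.9155] [322.678  199.7474]
0.9 [318.3262 195.8196] [318.6548 200.9508]
0.95 [315.3114 196.6759] [314.6344 202.0862]
[306 171  18  54 742] 315.0660377358491 197.411051212938
comp [306 171  18  56 753]
phi,s,dx,dy [0.9535 0.2743 0.001  0.0008] 0.8146378372472693
comp [306 171  18  56 753]
comp [278 158  23  46 690]
comp [223 167  27  31 715]
phi,s,dx,dy [0.9533 0.294  0.0013 0.0002] 0.7929524709036344
```

Run:
```python
from plan import *
deltas([frame(-.065,.95,.28,r,.0005) for r in(.12,.07,.035)])
```

```text
[ 0.02 -0.31 -0.45  1.44 -0.36  0.32]
[-0.16  3.75 -3.36  1.44 -0.36  0.32]
[-0.28  6.6  -5.39  1.44 -0.36  0.32]
```

```bash
python3 -m handwheel '0 -0.3 -0.5 1.4 -0.4 0.3 0.5;-0.1 2 -2.1 1.4 -0.4 0.3 0.5;-0.2 3.8 -3.4 1.4 -0.4 0.3 0.5;-0.2 5.2 -4.4 1.4 -0.4 0.3 0.5;-0.3 6.2 -5.1 1.4 -0.4 0.3 0.5;-0.3 6.6 -5.4 1.4 -0.4 0.3 0.5;-0.3 6.6 -5.4 1.4 -0.4 0.3 0.05;-0.3 6.6 -5.4 1.4 -0.4 0.3 0.05' 35
python3 -m handwheel '0 0 0 0 0 0 0.05;0 0 0 0 0 0 0.05;0 0 0 0 0 0 0.05;0 0 0 0 0 0 0.05' 35
python3 - <<'E'
from plan import *
s=status.observe();print(s['wrist_torque'],s['q'])
deltas([frame(-.065,f,.28,.035,.0005) for f in (.95,.85,.75,.65,.55,.45,.35,.25,.15,.05,0,-.05,-.13)])
E
```

```text
time_s: 7.65
position: [0.4636, 0.0826, 0.0756]
tool_rot: [[-0.967, 0.253, -0.033], [0.121, 0.569, 0.813], [0.225, 0.782, -0.581]]
ft_force: [0.0, -0.1, -0.8]
grip_width: 0.0196
gripper_force: 0.0
time_s: 7.98
position: [0.4637, 0.0822, 0.0754]
tool_rot: [[-0.966, 0.255, -0.032], [0.123, 0.568, 0.814], [0.226, 0.783, -0.58]]
ft_force: [-0.4, -5.2, 6.1]
grip_width: 0.0109
gripper_force: 37.7
[-0.    0.05  0.2 ] [ -30.7    36.16  100.99   43.52   82.91 -128.79]
[-0.    0.11 -0.   -0.12 -0.07  0.23]
[-0.01  0.33  0.27 -5.85 -0.3   0.23]
[ -0.02   0.57   0.52 -11.57  -0.54   0.23]
[ -0.03   0.84   0.75 -17.3   -0.77   0.23]
[ -0.05   1.13   0.95 -23.02  -1.01   0.24]
[ -0.06   1.44   1.11 -28.75  -1.24   0.24]
[ -0.07   1.76   1.25 -34.47  -1.48   0.24]
[ -0.09   2.09   1.35 -40.2   -1.71   0.24]
[ -0.1    2.43   1.42 -45.92  -1.95   0.24]
[ -0.12   2.78   1.46 -51.65  -2.18   0.24]
[ -0.12   2.96   1.46 -54.51  -2.3    0.24]
[ -0.13   3.13   1.46 -57.37  -2.41   0.24]
[ -0.14   3.41   1.43 -61.95  -2.6    0.24]
```

```bash
python3 -m handwheel '0 0.25 0.27 -5.8 -0.2 0 0.05;0 0.5 0.52 -11.5 -0.5 0 0.05;0 0.77 0.75 -17.2 -0.7 0 0.05;0 1.06 0.95 -22.9 -0.9 0 0.05;-0.1 1.37 1.11 -28.6 -1.2 0 0.05;-0.1 1.69 1.25 -34.3 -1.4 0 0.05;-0.1 2.02 1.35 -40.1 -1.6 0 0.05;-0.1 2.36 1.42 -45.8 -1.9 0 0.05' 35
python3 - <<'E'
from plan import *
s=status.observe();print(s['wrist_torque'])
deltas([frame(-.065,f,.28,.035,.0005) for f in (.15,.05,-.05,-.13)])
E
```

```text
time_s: 8.65
position: [0.4627, 0.1053, 0.0901]
tool_rot: [[-0.971, 0.24, -0.003], [0.237, 0.961, 0.145], [0.038, 0.14, -0.989]]
ft_force: [-4.1, -5.6, -5.0]
grip_width: 0.0108
gripper_force: 36.4
[-1.2   1.04  0.12]
[-0.    0.12 -0.04  0.24  0.13  0.29]
[-0.02  0.47 -0.01 -5.48 -0.1   0.29]
[ -0.03   0.82  -0.01 -11.21  -0.33   0.28]
[ -0.04   1.1   -0.04 -15.78  -0.52   0.27]
```

```bash
python3 -m handwheel '0 0.4 0 -5.5 0 0 0.05;0 0.75 0 -11 -0.3 0 0.05;0 1.03 -0.04 -15.8 -0.5 0 0.05;0 1.03 -0.04 -15.8 -0.5 0 0.05;0 1.03 -0.04 -15.8 -0.5 0 0.05' 35
python3 - <<'E'
from plan import *
s=status.observe();print(s['wrist_torque'],np.round(s['q'],1))
deltas([frame(-.065,-.13,.28,.035,.0005)])
i=snap('wrist','w6')
E
```

```text
time_s: 9.07
position: [0.4622, 0.117, 0.0898]
tool_rot: [[-0.971, 0.237, 0.004], [0.235, 0.964, -0.125], [-0.033, -0.121, -0.992]]
ft_force: [-4.5, -0.2, 14.6]
grip_width: 0.011
gripper_force: 39.3
[-0.65  0.8  -0.12] [  4.2  23.3  95.3  -8.2  62.  -68.2]
[ 0.   -0.07 -0.01 -0.24 -0.09  0.14]
```

```bash
python3 -m handwheel '0 0 0 0 -0.8 -6.5 0.05;0 0 0 0 -1.6 -12.9 0.05;0 0 0 0 -2.4 -19.3 0.05;0 0 0 0.1 -3.3 -25.8 0.05;0 0 0 0.1 -4.1 -32.2 0.05;0 0 0 0.1 -4.9 -38.7 0.05;0 0 0 0.2 -5.7 -45.1 0.05;0 0 0 0.2 -6.5 -51.6 0.05' 35
python3 - <<'E'
from plan import *
s=status.observe();print(s['wrist_torque'],np.round(s['q'],1))
E
python3 -m handwheel '0 0 0 0 -0.5 -4 0.05;0 0 0 0 -0.5 -4 0.05;0 0 0 0 -1 -7 0.05;0 0 0 0 -1 -7 0.05;0 0 0 0 -1 -7 0.05' 35
python3 - <<'E'
from plan import *
s=status.observe();print(s['wrist_torque'],np.round(s['q'],1))
E
```

```text
time_s: 9.78
position: [0.4616, 0.1161, 0.0899]
tool_rot: [[-0.404, 0.915, 0.004], [0.907, 0.401, -0.124], [-0.115, -0.047, -0.992]]
ft_force: [-8.0, -1.9, 15.1]
grip_width: 0.0109
gripper_force: 39.0
[-0.86  1.43 -0.08] [  4.1  23.2  95.4  -8.1  61.9 -15.9]
time_s: 10.2
position: [0.4616, 0.1161, 0.0899]
tool_rot: [[-0.295, 0.955, 0.006], [0.948, 0.294, -0.125], [-0.122, -0.031, -0.992]]
ft_force: [-6.7, -1.0, 15.3]
grip_width: 0.0112
gripper_force: 47.0
[-0.81  1.24  0.79] [ 4.1 23.1 95.5 -8.2 61.8 -9.2]
```

```bash
python3 -m handwheel '0 0 0 0 0 0 0.5;0 0 0 0 0 0 0.5;0 0 0 0 0 0 0.5;0 0.3 2 0 0 0 0.5;0 0.8 6 0 0 0 0.5;0 2 10 0 0 0 0.5;0 4 14 0 0 0 0.5;0 4 14 0 0 0 0.5'
python3 - <<'E'
from plan import *
s=status.observe();print(s['ft_force'])
deltas([frame(.065,-.75,0,.17)])
E
```

```text
time_s: 10.87
position: [0.4645, 0.1589, 0.2351]
tool_rot: [[-0.293, 0.956, 0.018], [0.948, 0.293, -0.121], [-0.121, -0.018, -0.993]]
ft_force: [-0.6, -0.2, -0.8]
grip_width: 0.0425
gripper_force: 0.0
[-0.55 -0.21 -0.8 ]
[ -1.31  19.85  -5.57 -32.46  31.54  69.08]
```

```bash
python3 -m handwheel '0 10 5 -8 8 17 0.5;-1 15 3 -16 16 35 0.5;-1 20 0 -32 31 69 0.5;-1.3 20 -4 -32.5 31.5 69 0.5;-1.3 20 -5.5 -32.5 31.5 69 0.5;-1.3 20 -5.5 -32.5 31.5 69 0.5;-1.3 20 -5.5 -32.5 31.5 69 0.5;-1.3 20 -5.5 -32.5 31.5 69 0.5'
python3 - <<'E'
from plan import *
deltas([frame(.065,-.75,0,.17)])
E
```

```text
time_s: 11.53
position: [0.4488, 0.3576, 0.1712]
tool_rot: [[-0.936, 0.345, -0.071], [0.326, 0.77, -0.549], [-0.135, -0.536, -0.833]]
ft_force: [0.9, 0.3, -0.1]
grip_width: 0.0427
gripper_force: 0.0
[ 0.25 -0.02  0.81 -8.99  9.2  20.87]
```

```bash
python3 -m handwheel '0.2 0 0.8 -9 9.2 20.9 0.5;0.2 0 0.8 -9 9.2 20.9 0.5;0.2 0 0.8 -9 9.2 20.9 0.5;0.2 0 0.8 -9 9.2 20.9 0.5;0.2 0 0.8 -9 9.2 20.9 0.5'
python3 - <<'E'
from plan import *
deltas([frame(.065,-.75,0,.17)])
print(np.round(status.observe()['q'],1))
i=snap('wrist','w7')
print(proj(i,v2w(-.147,.1,.09)),proj(i,v2w(-.147,-.06,.1)))
crop('w7',160,60,480,300,2.5,'w7c')
E
```

```text
time_s: 11.95
position: [0.4506, 0.3572, 0.1803]
tool_rot: [[-0.999, -0.028, 0.029], [-0.04, 0.733, -0.679], [-0.002, -0.679, -0.734]]
ft_force: [-0.2, 0.5, -0.1]
grip_width: 0.0427
gripper_force: 0.0
[ 0.07  0.01 -0.09 -0.19  0.12  0.16]
[ 41.3  41.8  55.5 -34.1 109.3 -54.7]
[321.82 180.41] [232.29 162.51]
```

View pics/w7c.png

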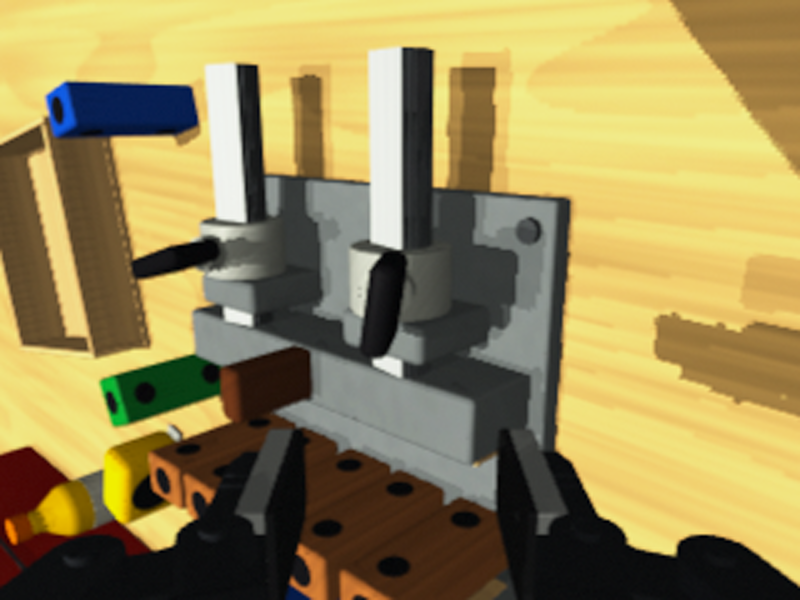

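Run:
```python
from wfit import *
i=load('w7')
g=cv2.cvtColor(i['color'],cv2.COLOR_RGB2GRAY)
for v in (95,115,135): print(v,'R',g[v,238:268],'L',g[v,302:336])
fit([(i,(313,181))],.065,-np.arange(.5,1.05,.05),np.arange(-.4,.5,.1))
```

```text
95 R [201 200 200 212 229 239 242 241 242 242 241 241 242 242 240 240 204  92
  42  41  28  24  24  25  24  79 178 208 208 208] L [216 216 216 217 216 227 237 238 237 238 239 238 236 237 238 237 235 234
 183  59  43  52  46  45  42  34  35  34  35  33  30 160 218 224]
115 R [197 216 216 217 217 220 235 242 242 241 242 242 241 241 242 241 240 224
 133  27  35  34  32  29  24  24  62 184 222 222] L [220 220 220 221 220 225 236 238 237 238 239 239 237 237 238 237 235 235
 183  58  36  48  45  41  41  35  33  29  30  28  44 173 217 217]
135 R [211 208 206 205 205 205 204 219 237 241 240 241 242 241 241 242 241 240
 239 182  38  39  38  40  38  24  24  35 111 146] L [149 150 151 151 151 164 221 238 237 237 238 238 237 237 238 237 235 235
 185  64  41  52  46  43  42  37  36  34  34  32  32  58  71  70]
comp [304 160  19  44 525]
phi,s,dx,dy [-0.6278  0.2445  0.0007 -0.001 ] 0.7860220081009922
```

Run:
```python
exec(open('g.py').read().split('def res')[0])
W7=load('w7')
D['R'][1].extend([(W7,-1,[(241.6,95),(243.6,115),(245.2,135)]),(W7,1,[(254.6,95),(256,115),(257.3,135)])])
D['L'][1].extend([(W7,-1,[(307,95),(307.3,115),(307.4,135)]),(W7,1,[(320.35,95),(320.35,115),(320.4,135)])])
def res(p,y0,d):
    a,hw=p[:2];r=[]
    for cam,sg,pts in d:
        k=[W3,W4,W7].index(cam) if 0 else (0 if cam is W3 else 1 if cam is W4 else 2)
        dy,yaw=p[2+2*k:4+2*k]
        n=np.array([0,-np.sin(a),np.cos(a)]);t=np.array([0,np.cos(a),np.sin(a)]);q=[]
        for x in(-.24,-.17):
            o=np.array([x,y0+dy+yaw*(x+.2),.055])+.008*n+sg*hw*t
            q.append(proj(cam,v2w(*o)))
        for u,v in pts:
            f=(v-q[0][1])/(q[1][1]-q[0][1]);r.append(u-(q[0]+f*(q[1]-q[0]))[0])
    return np.r_[r,(hw-.0124)/.0005,np.array(p[2:])*100]
for k,(y0,d) in D.items():
    s=least_squares(res,[0,.0124]+[0]*6,args=(y0,d));print(k,s.x,np.round(s.fun[:18],1))
from wfit import *
fit([(load('w7'),(313,181)),(load('w3'),(394,186)),(load('w4'),(402,155)),(load('w1'),(393,130))],.065,-np.arange(.5,1.05,.05),np.arange(-.4,.5,.1))
```

```text
R [-0.1566  0.0125 -0.0003 -0.0001  0.0001  0.0007 -0.0009  0.0003] [-0.1 -0.  -0.2 -0.1  0.2  0.3  0.3  0.   0.  -0.2 -0.2  0.  -0.4 -0.1
 -0.1  0.2  0.2  0.1]
L [ 0.1766  0.0125 -0.0005  0.0001 -0.0004  0.0002 -0.0008 -0.0005] [-0.2 -0.  -0.2  0.   0.3  0.1 -0.1  0.2 -0.   0.1 -0.3  0.1 -0.  -0.
 -0.3  0.1  0.1  0.1]
comp [304 160  19  44 525]
comp [373 168  33  43 894]
comp [390 142  24  26 574]
comp [378 114  29  33 737]
phi,s,dx,dy [-0.614   0.248   0.0005 -0.0002] 0.7482914342450089
```

Run:
```python
from wfit import *
i=load('w7');print(proj(i,v2w(-.147,-.065+.054*.13,.109)))
fit([(i,(231,163))],-.065,np.arange(-.4,.2,.05),np.arange(.9,1.5,.1))
from plan import *
np.set_printoptions(precision=2,suppress=True)
deltas([frame(.065,-.62,.25,r,.0005) for r in(.12,.07,.035)])
```

```text
[227.1529 163.6308]
comp [213 156  35  15 292]
phi,s,dx,dy [-0.1687  1.3286 -0.0005 -0.0002] 0.7331137649877113
[  0.29  -4.57  -2.81   7.51  -8.49 -10.76]
[  0.41  -7.47  -6.88   7.51  -8.49 -10.76]
[  0.5   -9.51  -9.73   7.51  -8.49 -10.76]
```

```bash
python3 -m handwheel '0.3 -4.6 -2.8 7.5 -8.5 -10.8 0.5;0.3 -4.6 -2.8 7.5 -8.5 -10.8 0.5;0.3 -4.6 -2.8 7.5 -8.5 -10.8 0.5;0.4 -6.5 -5.5 7.5 -8.5 -10.8 0.5;0.4 -7.5 -6.9 7.5 -8.5 -10.8 0.5;0.4 -7.5 -6.9 7.5 -8.5 -10.8 0.5'
python3 - <<'E'
from wfit import *
i=snap('wrist','w8')
c=proj(i,v2w(-.147,.065+.054*np.sin(.62),.055+.054*np.cos(.62)));print(c)
fit([(i,c)],.065,-np.arange(.5,.8,.04),np.arange(0,.5,.1))
from plan import *
deltas([frame(.065,-.62,.25,r,.0005) for r in(.12,.07,.035)])
E
```

```text
time_s: 12.5
position: [0.4546, 0.2797, 0.1108]
tool_rot: [[-0.977, 0.214, 0.02], [0.163, 0.797, -0.582], [-0.141, -0.565, -0.813]]
ft_force: [-0.4, 0.4, 0.1]
grip_width: 0.0428
gripper_force: 0.0
[321.3031 218.9525]
comp [ 310  186   22   64 1113]
phi,s,dx,dy [-0.6131  0.2204  0.0004 -0.0003] 0.7688401421163028
[-0.14  3.02  4.03  0.04 -0.05  0.17]
[-0.02  0.12 -0.04  0.04 -0.05  0.17]
[ 0.07 -1.91 -2.89  0.04 -0.05  0.17]
```

```bash
python3 -m handwheel '0 -1 -1.5 0 0 0 0.5;0 -1.9 -2.9 0 0 0 0.5;0 -1.9 -2.9 0 0 0 0.5;0 -1.9 -2.9 0 0 0 0.05;0 -1.9 -2.9 0 0 0 0.05;0 -1.9 -2.9 0 0 0 0.05;0 -1.9 -2.9 0 0 0 0.05;0 -1.9 -2.9 0 0 0 0.05' 35
python3 - <<'E'
from plan import *
s=status.observe();print(s['wrist_torque'],s['q'])
deltas([frame(.065,f,.24,.0355,.0005) for f in (-.62,-.52,-.42,-.32,-.22,-.12,-.02,.08,.18)])
E
```

```text
time_s: 13.22
position: [0.4558, 0.2636, 0.0854]
tool_rot: [[-0.976, 0.215, 0.027], [0.16, 0.799, -0.58], [-0.147, -0.562, -0.814]]
ft_force: [-0.8, 1.4, 5.1]
grip_width: 0.0113
gripper_force: 35.5
[-0.22  0.17 -0.06] [ 32.49  38.09  76.82 -30.36  85.33 -37.52]
[ 0.02 -0.13 -0.15 -0.06  0.51  0.49]
[ 0.03 -0.43  0.04  5.66  0.74  0.51]
[ 0.05 -0.75  0.2  11.39  0.96  0.54]
[ 0.06 -1.08  0.33 17.11  1.18  0.56]
[ 0.08 -1.42  0.43 22.84  1.4   0.58]
[ 0.09 -1.77  0.49 28.56  1.61  0.61]
[ 0.11 -2.12  0.51 34.29  1.83  0.63]
[ 0.12 -2.47  0.5  40.01  2.05  0.65]
[ 0.14 -2.83  0.45 45.74  2.26  0.67]
```

```bash
python3 -m handwheel '0 -0.32 0.17 5.7 0.2 0 0.05;0 -0.63 0.33 11.4 0.5 0 0.05;0 -0.96 0.46 17.2 0.7 0 0.05;0.1 -1.3 0.56 22.9 0.9 0.1 0.05;0.1 -1.65 0.62 28.6 1.1 0.1 0.05;0.1 -2 0.64 34.4 1.3 0.1 0.05;0.1 -2.35 0.63 40.1 1.5 0.1 0.05;0.1 -2.7 0.58 45.8 1.8 0.1 0.05' 35
python3 -m handwheel '0 0 0 0 0 0 0.05;0 0 0 0 0 0 0.05'
python3 - <<'E'
from plan import *
s=status.observe();print(s['wrist_torque'],s['q'])
deltas([frame(.065,.18,.24,.0355,.0005)])
E
```

```text
time_s: 13.88
position: [0.4572, 0.2367, 0.0923]
tool_rot: [[-0.979, 0.204, 0.0], [0.201, 0.962, 0.185], [0.037, 0.181, -0.983]]
ft_force: [-5.2, 1.5, 4.2]
grip_width: 0.0108
gripper_force: 35.7
time_s: 14.05
position: [0.4571, 0.235, 0.0918]
tool_rot: [[-0.978, 0.207, -0.002], [0.203, 0.962, 0.18], [0.039, 0.176, -0.984]]
ft_force: [-4.2, -5.7, 15.0]
grip_width: 0.011
gripper_force: 36.7
[-0.53  0.93  0.22] [  8.23  23.96  94.07  11.78  61.09 -75.47]
[ 0.01  0.03 -0.19 -0.08  0.22  0.66]
```

```bash
python3 -m handwheel '0 0 0 0 1.2 -6.4 0.05;0 0 0 0 2.3 -12.8 0.05;0 0 0 0 3.5 -19.2 0.05;0 0 0 0 4.7 -25.6 0.05;0 0 0 0 5.8 -32 0.05;0 0 0 0 7 -38.4 0.05;0 0 0 0 8.2 -44.8 0.05;0 0 0 0 9.4 -51.2 0.05' 35
python3 -m handwheel '0 0 0 0 0.9 -5 0.05;0 0 0 0 1.6 -9 0.05;0 0 0 0 2 -11 0.05;0 0 0 0 2 -11 0.05;0 0 0 0 2 -11 0.05;0 0 0 0 2 -11 0.05' 35
python3 - <<'E'
from plan import *
s=status.observe();print(s['wrist_torque'],np.round(s['q'],1));R=np.array(s['tool_rot']);print(np.degrees(VA)+180-np.degrees(np.arctan2(R[1,0],R[0,0])))
E
```

```text
time_s: 14.72
position: [0.4567, 0.2351, 0.0918]
tool_rot: [[-0.436, 0.9, -0.002], [0.885, 0.429, 0.181], [0.164, 0.077, -0.983]]
ft_force: [-7.1, -11.0, 17.3]
grip_width: 0.0108
gripper_force: 37.2
time_s: 15.22
position: [0.4567, 0.2352, 0.0918]
tool_rot: [[-0.261, 0.965, -0.001], [0.949, 0.257, 0.181], [0.175, 0.047, -0.983]]
ft_force: [-5.8, -9.8, 16.1]
grip_width: 0.0109
gripper_force: 52.6
[-1.41  0.88  1.3 ] [  8.2  23.9  94.2  11.9  61.  -12.6]
77.06699407914135
```

```bash
python3 -m handwheel '0 0 0 0 0 0 0.5;0 0 0 0 0 0 0.5;0 0 0 0 0 0 0.5;0 -0.4 2 0 0 0 0.5;0 -1 6 0 0 0 0.5;0 -2 10 0 0 0 0.5;0 -2 16 0 0 0 0.5;0 -2 16 0 0 0 0.5'
python3 - <<'E'
from plan import *
w1,w3=load('w1'),load('w3')
wl=[(523,488),(420,489),(327,490),(219,492),(126,494)]
bl=[(153,577),(247,577),(356,577),(450,577),(554,577)][::-1]
for a,b in zip(wl,bl):
    print(np.round(onz(w1,(640+a[0]-1)/3,(230+a[1]-1)/3,.11)*1000,1),np.round(onz(w3,(601+b[0]-1)/3,(297+b[1]-1)/3,.11)*1000,1))
a,b=snap('top','t9'),load('t0')
d=cv2.absdiff(a['color'],b['color']).max(2);print('tray diff',(d[170:255,355:435]>40).sum(),(d[170:255,355:435]>40).sum(0)[::8])
s=status.observe();print(s['ft_force'])
R=np.c_[[-np.sin(VA),np.cos(VA),0],[np.cos(VA),np.sin(VA),0],[0,0,-1]]
deltas([(v2w(0,.092,.25),R)])
E
```

```text
time_s: 15.88
position: [0.4576, 0.2158, 0.255]
tool_rot: [[-0.258, 0.966, 0.005], [0.95, 0.252, 0.185], [0.177, 0.052, -0.983]]
ft_force: [0.3, 0.1, -0.5]
grip_width: 0.0427
gripper_force: 0.0
[601.6 275.9 110. ] [602.2 275.6 110. ]
[603.5 228.3 110. ] [604.4 227.9 110. ]
[605.2 185.4 110. ] [606.3 184.8 110. ]
[607.7 135.4 110. ] [608.6 134.9 110. ]
[609.9  92.3 110. ] [610.5  91.8 110. ]
tray diff 0 [0 0 0 0 0 0 0 0 0 0]
[-0.21 -0.3   3.31]
[ 14.38   5.88  -0.64 -10.59   1.61 -12.44]
```

```bash
python3 -m handwheel '5 -4 -0.5 -5 1 -6 0.8;9 -8 -0.5 -10.6 1.6 -12.4 0.8;15.2 -12.4 -0.5 -10.6 1.6 -12.4 0.8;15.2 -12.4 -0.5 -10.6 1.6 -12.4 0.8;15.2 -12.4 -0.5 -10.6 1.6 -12.4 0.8;15.2 -12.4 -0.5 -10.6 1.6 -12.4 0.8;15.2 -12.4 -6 -10.6 1.6 -12.4 0.8;15.2 -12.4 -10 -10.6 1.6 -12.4 0.8'
python3 -m handwheel '0 0 0 0 0 0 0.8;0 0 0 0 0 0 0.8'
python3 - <<'E'
from plan import *
i=snap('wrist','w9');crop('w9',100,60,560,400,1.7,'w9c')
R=np.c_[[-np.sin(VA),np.cos(VA),0],[np.cos(VA),np.sin(VA),0],[0,0,-1]]
deltas([(np.array([.610,.092,.072]),R)])
E
```

```text
time_s: 16.6
position: [0.6094, 0.0917, 0.1615]
tool_rot: [[-0.041, 0.999, -0.006], [0.999, 0.041, 0.001], [0.001, -0.006, -1.0]]
ft_force: [0.7, 0.2, -1.0]
grip_width: 0.0682
gripper_force: 0.0
time_s: 16.77
position: [0.6075, 0.0921, 0.1604]
tool_rot: [[-0.042, 0.999, -0.015], [0.999, 0.042, 0.001], [0.002, -0.015, -1.0]]
ft_force: [0.5, 0.3, 1.2]
grip_width: 0.0683
gripper_force: 0.0
[ 0.12 -0.01 -9.08 -0.04 -0.54  0.05]
```

View pics/w9c.png

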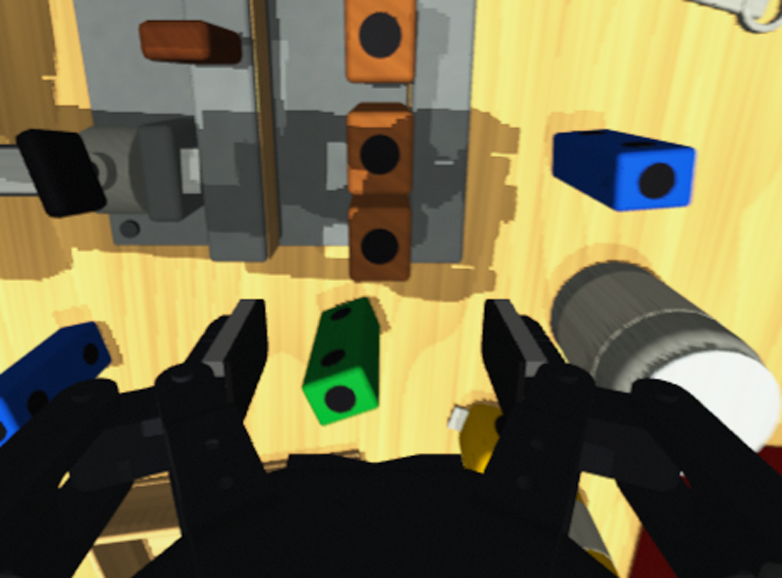

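```bash
python3 -m handwheel '0.1 0 -4 0 0 0 0.8;0.1 0 -8 0 0 0 0.8;0.1 0 -8.9 0 0 0 0.8;0.1 0 -8.9 0 0 0 0.8;0.1 0 -8.9 0 0 0 0.2;0.1 0 -8.9 0 0 0 0.2;0.1 0 -8.9 0 0 0 0.2;0.1 0 -8.9 0 0 0 0.2' 50
python3 -m handwheel '0 0 0 0 0 0 0.2;0 0 0 0 0 0 0.2;0 0 0 0 0 0 0.2' 50
```

```text
time_s: 17.48
position: [0.6103, 0.0917, 0.075]
tool_rot: [[-0.042, 0.999, -0.007], [0.999, 0.042, 0.0], [0.001, -0.007, -1.0]]
ft_force: [-1.6, -0.3, 8.0]
grip_width: 0.029
gripper_force: 49.3
time_s: 17.73
position: [0.6103, 0.0917, 0.0749]
tool_rot: [[-0.042, 0.999, -0.007], [0.999, 0.042, 0.0], [0.001, -0.007, -1.0]]
ft_force: [-2.1, -0.1, 8.0]
grip_width: 0.0289
gripper_force: 49.3
```

```bash
python3 -m handwheel '0 0 3 0 0 0 0.2;0 0 7 0 0 0 0.2;0 0 11 0 0 0 0.2;0 0 15 0 0 0 0.2;-2 -3 16 0 0 2 0.2;-3 -7 16 0 0 5 0.2;-4.5 -11 16 0 0 8 0.2;-6 -15 16 0 0 9.5 0.2' 60
python3 -m handwheel '-1.5 -4 0 0 0 0 0.2;-3 -8 0 0 0 0 0.2;-4.5 -12 0 0 0 0 0.2;-6 -16 0 0 0 0 0.2;-7.5 -20 0 0 0 0 0.2;-8.5 -22.5 0 0 0 0 0.2;-8.5 -23.6 0 0 0 0 0.2;-8.5 -23.6 0 0 0 0 0.2' 60
python3 - <<'E'
from h import *
i=snap('wrist','w10');t=snap('top','t10')
a=np.vstack([cv2.resize(i['color'],(480,300)),cv2.resize(t['color'][100:300,200:520],(480,300))])
cv2.imwrite('pics/w10c.png',a[:,:,::-1])
E
```

```text
time_s: 18.4
position: [0.5492, -0.0576, 0.2338]
tool_rot: [[-0.21, 0.978, -0.008], [0.978, 0.21, -0.002], [-0.0, -0.009, -1.0]]
ft_force: [0.1, -0.8, -0.6]
grip_width: 0.0287
gripper_force: 60.5
time_s: 19.07
position: [0.4645, -0.2948, 0.233]
tool_rot: [[-0.202, 0.979, -0.01], [0.979, 0.202, -0.003], [-0.001, -0.01, -1.0]]
ft_force: [0.7, 0.4, -1.0]
grip_width: 0.0283
gripper_force: 60.4
```

View pics/w10c.png

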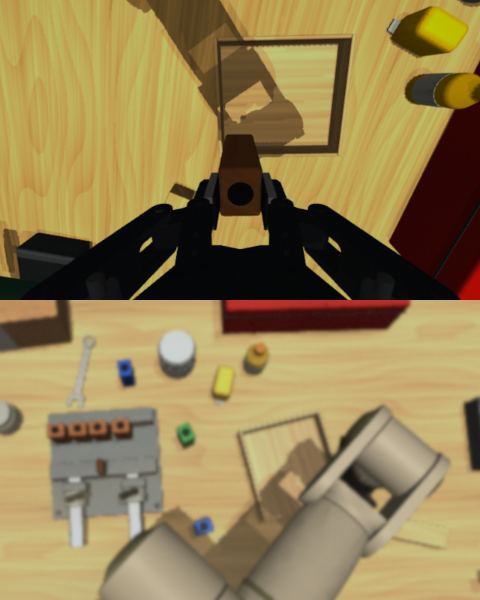

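Run:
```python
from h import *
np.set_printoptions(precision=4,suppress=True)
i=load('w10');k=640/480
for n,u,v,z in [('ul',218,39,.055),('ur',353,36,.055),('lr',340,155,.055),('ll',219,150,.055),('ul0',222,43,.006),('lr0',330,150,.006)]:
    print(n,onz(i,u*k,v*k,z))
c=np.array([.517,-.237,.055]);a=np.radians(12)
for x,y in((-.105,.095),(.105,.095),(.105,-.095),(-.105,-.095)):
    p=c+[x*np.cos(a)-y*np.sin(a),x*np.sin(a)+y*np.cos(a),0];print(p,proj(i,p)/k)
```

```text
ul [ 0.4058 -0.1719  0.055 ]
ur [ 0.5984 -0.1284  0.055 ]
lr [ 0.6423 -0.3078  0.055 ]
ll [ 0.4372 -0.3415  0.055 ]
ul0 [ 0.4069 -0.1695  0.006 ]
lr0 [ 0.6471 -0.3143  0.006 ]
[ 0.3945 -0.1659  0.055 ] [211.1073  32.8574]
[ 0.6    -0.1222  0.055 ] [355.5153  31.6635]
[ 0.6395 -0.3081  0.055 ] [338.3783 154.8669]
[ 0.434  -0.3518  0.055 ] [216.1474 155.152 ]
```

```bash
python3 -m handwheel '0.4 0 -4 0 0 0 0.2;0.4 0 -8 0 0 0 0.2;0.4 0 -12 0 0 0 0.2;0.4 0 -15 0 0 0 0.2;0.4 0 -16.2 0 0 0 0.2;0.4 0 -16.5 0 0 0 0.2;0.4 0 -16.5 0 0 0 0.2' 60
python3 -m handwheel '0 0 0 0 0 0 0.5;0 0 0 0 0 0 0.5;0 0 0 0 0 0 0.5;0 0 3 0 0 0 0.5;0 0 7 0 0 0 0.5;0 0 11 0 0 0 0.5;0 0 15 0 0 0 0.5;1 4 17 0 0 0 0.8'
```

```text
time_s: 19.75
position: [0.4695, -0.2905, 0.0669]
tool_rot: [[-0.208, 0.978, -0.012], [0.978, 0.208, -0.0], [0.002, -0.011, -1.0]]
ft_force: [-0.5, 0.9, -0.4]
grip_width: 0.0284
gripper_force: 61.0
time_s: 20.42
position: [0.4785, -0.2603, 0.2407]
tool_rot: [[-0.201, 0.98, -0.005], [0.98, 0.201, -0.008], [-0.007, -0.006, -1.0]]
ft_force: [0.7, 0.3, 0.9]
grip_width: 0.0536
gripper_force: 0.0
```

```bash
python3 -m handwheel '1.3 4 0 0 0 0 0.8;2.6 8 0 0 0 -2 0.8;4 12 0 0 0 -5 0.8;5.2 16 0 0 0 -8 0.8;6.5 20 0 0 0 -9.5 0.8;7.8 24 0 0 0 -9.5 0.8;9.1 28 0 0 0 -9.5 0.8;10.4 32 0 0 0 -9.5 0.8'
python3 -m handwheel '1.3 4 -1 0 0 0 0.8;2.5 7.5 -5 0 0 0 0.8;2.5 7.5 -8 0 0 0 0.8;2.5 7.5 -8 0 0 0 0.8'
python3 - <<'E'
from plan import *
R=np.c_[[-np.sin(VA),np.cos(VA),0],[np.cos(VA),np.sin(VA),0],[0,0,-1]]
s=status.observe();deltas([(np.array([.608,.135,.0745]),R)])
E
```

```text
time_s: 21.08
position: [0.5813, 0.0634, 0.2361]
tool_rot: [[-0.042, 0.999, -0.01], [0.999, 0.042, 0.001], [0.001, -0.01, -1.0]]
ft_force: [0.8, -0.4, 0.1]
grip_width: 0.0686
gripper_force: 0.0
time_s: 21.42
position: [0.603, 0.1386, 0.1485]
tool_rot: [[-0.045, 0.999, -0.023], [0.999, 0.045, 0.001], [0.002, -0.023, -1.0]]
ft_force: [-0.7, -1.1, -1.9]
grip_width: 0.0682
gripper_force: 0.0
[ 0.5  -0.36 -7.4  -0.03 -1.31 -0.11]
```

```bash
python3 -m handwheel '0.3 -0.35 -3 0 0 0 0.8;0.3 -0.35 -4.5 0 0 0 0.8;0.3 -0.35 -4.5 0 0 0 0.8;0.3 -0.35 -4.5 0 0 0 0.8'
python3 -c "
from h import *
print(status.observe()['position'])"
```

```text
time_s: 21.75
position: [0.6095, 0.1317, 0.1121]
tool_rot: [[-0.041, 0.999, -0.01], [0.999, 0.041, 0.0], [0.001, -0.01, -1.0]]
ft_force: [0.1, 0.3, 0.3]
grip_width: 0.0684
gripper_force: 0.0
[0.6094948  0.13169815 0.11206323]
```

```bash
python3 -m handwheel '-0.1 0.3 -2.5 0 0 0 0.8;-0.1 0.3 -3.7 0 0 0 0.8;-0.1 0.3 -3.7 0 0 0 0.8;-0.1 0.3 -3.7 0 0 0 0.2;-0.1 0.3 -3.7 0 0 0 0.2;-0.1 0.3 -3.7 0 0 0 0.2;-0.1 0.3 -3.7 0 0 0 0.2;-0.1 0.3 -3.7 0 0 0 0.2' 60
python3 -m handwheel '0 0 0 0 0 0 0.2;0 0 0 0 0 0 0.2;0 0 3 0 0 0 0.2;0 0 7 0 0 0 0.2;0 0 11 0 0 0 0.2;0 0 15 0 0 0 0.2;0 -1 16 0 0 0 0.2;-0.5 -5 16 0 0 3 0.2' 60
```

```text
time_s: 22.42
position: [0.6086, 0.1354, 0.0755]
tool_rot: [[-0.042, 0.999, -0.009], [0.999, 0.042, 0.0], [0.001, -0.009, -1.0]]
ft_force: [-2.8, -0.3, 7.7]
grip_width: 0.0288
gripper_force: 59.4
time_s: 23.08
position: [0.6045, 0.0887, 0.2381]
tool_rot: [[-0.099, 0.995, -0.002], [0.995, 0.099, 0.001], [0.001, -0.002, -1.0]]
ft_force: [1.3, -0.5, -1.0]
grip_width: 0.0288
gripper_force: 60.0
```

```bash
cat > td.py <<'E'
from h import *
import sys
a,b=snap('top','td'),load('t0')
d=cv2.absdiff(a['color'],b['color']).max(2)[165:255,350:440]>40
ys,xs=np.nonzero(d);print('diff',d.sum(),(xs.min()+350,xs.max()+350,ys.min()+165,ys.max()+165) if d.sum() else '')
g=lambda im:cv2.Canny(im['color'],40,120)
A,B=g(a),g(b)[168:250,355:432]
r=cv2.matchTemplate(A[150:290,330:470],B,cv2.TM_CCORR_NORMED);_,m,_,l=cv2.minMaxLoc(r);print('shift px',l[0]+330-355,l[1]+150-168,round(m,2))
E
python3 td.py
python3 -m handwheel '-0.8 -4 0 0 0 2 0.2;-1.6 -8 0 0 0 4 0.2;-2.4 -12 0 0 0 6.7 0.2;-3.2 -16 0 0 0 6.7 0.2;-4 -20 0 0 0 6.7 0.2;-4.8 -24 0 0 0 6.7 0.2;-5.6 -28 0 0 0 6.7 0.2;-6.4 -32 0 0 0 6.7 0.2' 60
python3 -m handwheel '-0.8 -4 0 0 0 0 0.2;-1.1 -5.1 -1 0 0 0 0.2;-1.1 -5.1 -4 0 0 0 0.2;-1.1 -5.1 -8 0 0 0 0.2;-1.1 -5.1 -8 0 0 0 0.2' 60
```

```text
diff 185 (np.int64(402), np.int64(420), np.int64(218), np.int64(230))
shift px 0 0 0.85
time_s: 23.8
position: [0.5381, -0.2365, 0.2337]
tool_rot: [[-0.209, 0.978, -0.011], [0.978, 0.209, -0.001], [0.001, -0.011, -1.0]]
ft_force: [1.5, 0.5, -0.6]
grip_width: 0.0287
gripper_force: 60.0
time_s: 24.22
position: [0.525, -0.2836, 0.1465]
tool_rot: [[-0.208, 0.978, -0.021], [0.978, 0.208, 0.007], [0.011, -0.019, -1.0]]
ft_force: [-0.3, 0.3, -3.0]
grip_width: 0.0279
gripper_force: 59.9
```

```bash
python3 -m handwheel '0.2 0.1 -3 0 0 0 0.2;0.2 0.1 -6 0 0 0 0.2;0.2 0.1 -6 0 0 0 0.2;0.2 0.1 -6 0 0 0 0.2;0.2 0.1 -6 0 0 0 0.2' 60
```

```text
time_s: 24.63
position: [0.5311, -0.2851, 0.096]
tool_rot: [[-0.21, 0.978, -0.008], [0.978, 0.21, -0.003], [-0.002, -0.009, -1.0]]
ft_force: [-0.1, 0.1, -0.5]
grip_width: 0.0284
gripper_force: 59.9
```

```bash
python3 -m handwheel '0 0.2 -1.5 0 0 0 0.2;0 0.2 -2.6 0 0 0 0.2;0 0.2 -2.8 0 0 0 0.2;0 0.2 -2.8 0 0 0 0.2;0 0.2 -2.8 0 0 0 0.45;0 0.2 -2.8 0 0 0 0.45;0 0.2 -2.8 0 0 0 0.45;0 0.2 0 0 0 0 0.45' 60
python3 -m handwheel '0 0 3.5 0 0 0 0.45;0 0 7.5 0 0 0 0.45;0 0 11.5 0 0 0 0.45;0 0 14 0 0 0 0.8;0.8 4 14.5 0 0 0 0.8;1.6 8 14.5 0 0 -3 0.8;2.4 12 14.5 0 0 -6 0.8;3.2 16 14.5 0 0 -9.5 0.8'
python3 - <<'E'
from plan import *
R=np.c_[[-np.sin(VA),np.cos(VA),0],[np.cos(VA),np.sin(VA),0],[0,0,-1]]
s=status.observe();deltas([(np.array([.606,.185,.0755]),R)])
E
```

```text
time_s: 25.3
position: [0.5282, -0.2811, 0.0895]
tool_rot: [[-0.209, 0.978, -0.018], [0.978, 0.209, 0.004], [0.008, -0.016, -1.0]]
ft_force: [0.1, -1.0, -0.7]
grip_width: 0.0384
gripper_force: 0.0
time_s: 25.97
position: [0.5621, -0.1209, 0.2389]
tool_rot: [[-0.042, 0.999, -0.01], [0.999, 0.042, 0.0], [0.001, -0.01, -1.0]]
ft_force: [1.1, -0.2, 0.1]
grip_width: 0.0682
gripper_force: 0.0
[  4.39  30.59 -16.34  -0.02  -0.58   0.07]
```

```bash
python3 -m handwheel '0.6 4 0 0 0 0 0.8;1.2 8 0 0 0 0 0.8;1.8 12 0 0 0 0 0.8;2.4 16 0 0 0 0 0.8;3 20 0 0 0 0 0.8;3.6 24 0 0 0 0 0.8;4.2 28 0 0 0 0 0.8;4.2 30.3 0 0 0 0 0.8'
python3 -m handwheel '0 0 -4 0 0 0 0.8;0 0 -8 0 0 0 0.8;0 0 -12 0 0 0 0.8;0 0 -12 0 0 0 0.8;0 0 -12 0 0 0 0.8'
python3 td.py
python3 - <<'E'
from plan import *
R=np.c_[[-np.sin(VA),np.cos(VA),0],[np.cos(VA),np.sin(VA),0],[0,0,-1]]
s=status.observe();deltas([(np.array([.606,.185,.0755]),R)])
E
```

```text
time_s: 26.63
position: [0.6041, 0.1844, 0.2383]
tool_rot: [[-0.048, 0.999, -0.011], [0.999, 0.048, 0.001], [0.002, -0.011, -1.0]]
ft_force: [0.8, 0.4, 0.3]
grip_width: 0.0682
gripper_force: 0.0
time_s: 27.05
position: [0.6037, 0.1804, 0.118]
tool_rot: [[-0.045, 0.999, -0.014], [0.999, 0.045, 0.0], [0.001, -0.014, -1.0]]
ft_force: [1.3, 0.2, 1.2]
grip_width: 0.0682
gripper_force: 0.0
diff 368 (np.int64(399), np.int64(420), np.int64(200), np.int64(230))
shift px 0 0 0.8
[ 0.1   0.45 -4.48 -0.04 -0.51 -0.11]
```

```bash
python3 -m handwheel '0.1 0.45 -2.5 0 0 0 0.8;0.1 0.45 -4.3 0 0 0 0.8;0.1 0.45 -4.3 0 0 0 0.8;0.1 0.45 -4.3 0 0 0 0.2;0.1 0.45 -4.3 0 0 0 0.2;0.1 0.45 -4.3 0 0 0 0.2;0.1 0.45 -4.3 0 0 0 0.2;0.1 0.45 -4.3 0 0 0 0.2' 60
python3 -m handwheel '0 0 0 0 0 0 0.2;0 0 0 0 0 0 0.2;0 0 3 0 0 0 0.2;0 0 7 0 0 0 0.2;0 0 11 0 0 0 0.2;0 0 15 0 0 0 0.2;0 -1 16 0 0 0 0.2;-0.5 -5 16 0 0 3 0.2' 60
```

```text
time_s: 27.77
position: [0.6062, 0.1851, 0.078]
tool_rot: [[-0.045, 0.999, -0.007], [0.999, 0.045, 0.001], [0.001, -0.007, -1.0]]
ft_force: [-1.2, 0.5, 6.9]
grip_width: 0.0283
gripper_force: 59.4
time_s: 28.43
position: [0.6014, 0.1383, 0.2402]
tool_rot: [[-0.102, 0.995, -0.001], [0.995, 0.102, 0.002], [0.002, -0.001, -1.0]]
ft_force: [1.4, -1.1, -1.9]
grip_width: 0.0283
gripper_force: 60.2
```

```bash
python3 -m handwheel '0 -4 0 0 0 2 0.2;0 -8 0 0 0 4 0.2;-0.2 -12 0 0 0 6.7 0.2;-0.3 -16 0 0 0 6.7 0.2;-0.5 -20 0 0 0 6.7 0.2;-0.7 -24 0 0 0 6.7 0.2;-0.9 -28 0 0 0 6.7 0.2;-1.1 -32 0 0 0 6.7 0.2' 60
python3 -m handwheel '0 -4 0 0 0 0 0.2;0 -8 0 0 0 0 0.2;0 -8.7 -4 0 0 0 0.2;0 -8.7 -8 0 0 0 0.2;0 -8.7 -12 0 0 0 0.2;0 -8.7 -13 0 0 0 0.2;0 -8.7 -13 0 0 0 0.2;0 -8.7 -13 0 0 0 0.2' 60
```

```text
time_s: 29.1
position: [0.5885, -0.1871, 0.2361]
tool_rot: [[-0.213, 0.977, -0.01], [0.977, 0.213, -0.002], [0.0, -0.01, -1.0]]
ft_force: [1.4, -0.4, -2.0]
grip_width: 0.0283
gripper_force: 60.2
time_s: 29.77
position: [0.5899, -0.2724, 0.1074]
tool_rot: [[-0.213, 0.977, -0.009], [0.977, 0.213, -0.003], [-0.001, -0.009, -1.0]]
ft_force: [-0.5, -0.9, -0.9]
grip_width: 0.0284
gripper_force: 60.2
```

```bash
python3 -m handwheel '0.1 0.3 -2 0 0 0 0.2;0.1 0.3 -3.4 0 0 0 0.2;0.1 0.3 -3.7 0 0 0 0.2;0.1 0.3 -3.7 0 0 0 0.2;0.1 0.3 -3.7 0 0 0 0.45;0.1 0.3 -3.7 0 0 0 0.45;0.1 0.3 -3.7 0 0 0 0.45;0.1 0.3 -3.7 0 0 0 0.45' 60
python3 -m handwheel '0 0 2 0 0 0 0.45;0 0 6 0 0 0 0.45;0 0 10 0 0 0 0.45;0 0 14 0 0 0 0.45;0 0 17 0 0 0 0.8;0 4 17 0 0 0 0.8;0.1 8 17 0 0 -3 0.8;0.2 12 17 0 0 -6 0.8'
python3 - <<'E'
from plan import *
R=np.c_[[-np.sin(VA),np.cos(VA),0],[np.cos(VA),np.sin(VA),0],[0,0,-1]]
s=status.observe();deltas([(np.array([.604,.228,.0755]),R)])
E
```

```text
time_s: 30.43
position: [0.5905, -0.2693, 0.0695]
tool_rot: [[-0.213, 0.977, -0.009], [0.977, 0.213, -0.002], [-0.0, -0.01, -1.0]]
ft_force: [-0.5, 0.1, -0.1]
grip_width: 0.0387
gripper_force: 0.0
time_s: 31.1
position: [0.5919, -0.148, 0.2393]
tool_rot: [[-0.106, 0.994, -0.009], [0.994, 0.106, -0.001], [0.0, -0.009, -1.0]]
ft_force: [1.5, -0.4, 0.1]
grip_width: 0.0681
gripper_force: 0.0
[  1.21  37.6  -16.38   0.03  -0.54  -3.6 ]
```

```bash
python3 -m handwheel '0.1 4 0 0 0 -2 0.8;0.2 8 0 0 0 -3.6 0.8;0.4 12 0 0 0 -3.6 0.8;0.5 16 0 0 0 -3.6 0.8;0.7 20 0 0 0 -3.6 0.8;0.9 24 0 0 0 -3.6 0.8;1.1 28 0 0 0 -3.6 0.8;1.2 32 0 0 0 -3.6 0.8'
python3 -m handwheel '0 4 0 0 0 0 0.8;0 5.4 0 0 0 0 0.8;0 5.4 -4 0 0 0 0.8;0 5.4 -8 0 0 0 0.8;0 5.4 -12 0 0 0 0.8;0 5.4 -12 0 0 0 0.8;0 5.4 -12 0 0 0 0.8'
python3 td.py
python3 - <<'E'
from plan import *
R=np.c_[[-np.sin(VA),np.cos(VA),0],[np.cos(VA),np.sin(VA),0],[0,0,-1]]
s=status.observe();deltas([(np.array([.604,.228,.0755]),R)])
E
```

```text
time_s: 31.77
position: [0.6039, 0.173, 0.239]
tool_rot: [[-0.047, 0.999, -0.01], [0.999, 0.047, 0.001], [0.001, -0.01, -1.0]]
ft_force: [0.5, -0.9, -0.2]
grip_width: 0.0683
gripper_force: 0.0
time_s: 32.35
position: [0.6038, 0.2246, 0.1181]
tool_rot: [[-0.046, 0.999, -0.014], [0.999, 0.046, -0.0], [0.001, -0.014, -1.0]]
ft_force: [0.6, 0.0, -0.4]
grip_width: 0.0683
gripper_force: 0.0
diff 551 (np.int64(394), np.int64(420), np.int64(181), np.int64(230))
shift px 0 0 0.78
[-0.11  0.31 -4.5  -0.05 -0.49 -0.2 ]
```

```bash
python3 -m handwheel '0 0.35 -2.5 0 0 0 0.8;0 0.35 -4.3 0 0 0 0.8;0 0.35 -4.3 0 0 0 0.8;0 0.35 -4.3 0 0 0 0.2;0 0.35 -4.3 0 0 0 0.2;0 0.35 -4.3 0 0 0 0.2;0 0.35 -4.3 0 0 0 0.2;0 0.35 -4.3 0 0 0 0.2' 60
python3 -m handwheel '0 0 0 0 0 0 0.2;0 0 0 0 0 0 0.2;0 0 3 0 0 0 0.2;0 0 7 0 0 0 0.2;0 0 11 0 0 0 0.2;0 0 15 0 0 0 0.2;0 -1 16 0 0 0 0.2;-0.5 -5 16 0 0 3 0.2' 60
```

```text
time_s: 33.07
position: [0.605, 0.2287, 0.078]
tool_rot: [[-0.047, 0.999, -0.007], [0.999, 0.047, 0.001], [0.001, -0.007, -1.0]]
ft_force: [-1.4, -0.0, 6.6]
grip_width: 0.0284
gripper_force: 59.2
time_s: 33.73
position: [0.6004, 0.1818, 0.2402]
tool_rot: [[-0.104, 0.995, -0.001], [0.995, 0.104, 0.002], [0.002, -0.001, -1.0]]
ft_force: [1.7, -1.0, -0.8]
grip_width: 0.0282
gripper_force: 60.1
```

```bash
python3 -m handwheel '-1.2 -3.8 0 0 0 2 0.2;-2.4 -7.6 0 0 0 4 0.2;-3.6 -11.4 0 0 0 6.7 0.2;-4.8 -15.2 0 0 0 6.7 0.2;-6 -19 0 0 0 6.7 0.2;-7.2 -22.8 0 0 0 6.7 0.2;-8.4 -26.6 0 0 0 6.7 0.2;-9.6 -30.4 0 0 0 6.7 0.2' 60
python3 -m handwheel '-1.2 -3.8 0 0 0 0 0.2;-2.6 -7.8 0 0 0 0 0.2;-2.6 -7.8 -4 0 0 0 0.2;-2.6 -7.8 -8 0 0 0 0.2;-2.6 -7.8 -12 0 0 0 0.2;-2.6 -7.8 -13 0 0 0 0.2;-2.6 -7.8 -13 0 0 0 0.2;-2.6 -7.8 -13 0 0 0 0.2' 60
```

```text
time_s: 34.4
position: [0.5021, -0.1272, 0.2362]
tool_rot: [[-0.214, 0.977, -0.009], [0.977, 0.214, -0.002], [0.0, -0.01, -1.0]]
ft_force: [0.6, -0.5, -0.9]
grip_width: 0.028
gripper_force: 60.1
time_s: 35.07
position: [0.4774, -0.2039, 0.1062]
tool_rot: [[-0.214, 0.977, -0.01], [0.977, 0.214, -0.002], [0.0, -0.01, -1.0]]
ft_force: [0.2, 0.2, -0.9]
grip_width: 0.0281
gripper_force: 60.0
```

```bash
python3 -m handwheel '0 0.3 -2 0 0 0 0.2;0 0.3 -3.3 0 0 0 0.2;0 0.3 -3.6 0 0 0 0.2;0 0.3 -3.6 0 0 0 0.2;0 0.3 -3.6 0 0 0 0.45;0 0.3 -3.6 0 0 0 0.45;0 0.3 -3.6 0 0 0 0.45;0 0.3 -3.6 0 0 0 0.45' 60
python3 -m handwheel '0 0 2 0 0 0 0.45;0 0 6 0 0 0 0.45;0 0 10 0 0 0 0.45;0 0 14 0 0 0 0.45;0 0 17 0 0 0 0.8;1 4 17 0 0 0 0.8;2.1 8 17 0 0 -3 0.8;3.2 12 17 0 0 -6 0.8'
python3 - <<'E'
from plan import *
R=np.c_[[-np.sin(VA),np.cos(VA),0],[np.cos(VA),np.sin(VA),0],[0,0,-1]]
s=status.observe();deltas([(np.array([.602,.2755,.0755]),R)])
E
```

```text
time_s: 35.73
position: [0.4775, -0.2007, 0.0702]
tool_rot: [[-0.214, 0.977, -0.009], [0.977, 0.214, -0.002], [-0.0, -0.01, -1.0]]
ft_force: [-0.4, 0.6, -0.2]
grip_width: 0.0388
gripper_force: 0.0
time_s: 36.4
position: [0.5093, -0.0794, 0.2403]
tool_rot: [[-0.107, 0.994, -0.009], [0.994, 0.107, -0.001], [0.0, -0.009, -1.0]]
ft_force: [1.2, -0.1, 0.9]
grip_width: 0.0683
gripper_force: 0.0
[  9.27  35.49 -16.48   0.03  -0.53  -3.68]
```

```bash
python3 -m handwheel '1 4 0 0 0 -2 0.8;2.1 8 0 0 0 -3.7 0.8;3.1 12 0 0 0 -3.7 0.8;4.2 16 0 0 0 -3.7 0.8;5.2 20 0 0 0 -3.7 0.8;6.2 24 0 0 0 -3.7 0.8;7.3 28 0 0 0 -3.7 0.8;8.3 32 0 0 0 -3.7 0.8'
python3 -m handwheel '0.9 3.2 0 0 0 0 0.8;0.9 3.2 -4 0 0 0 0.8;0.9 3.2 -8 0 0 0 0.8;0.9 3.2 -12 0 0 0 0.8;0.9 3.2 -12 0 0 0 0.8;0.9 3.2 -12 0 0 0 0.8'
python3 td.py
python3 - <<'E'
from plan import *
R=np.c_[[-np.sin(VA),np.cos(VA),0],[np.cos(VA),np.sin(VA),0],[0,0,-1]]
s=status.observe();deltas([(np.array([.602,.2755,.0755]),R)])
E
```

```text
time_s: 37.07
position: [0.5922, 0.2417, 0.2398]
tool_rot: [[-0.047, 0.999, -0.01], [0.999, 0.047, 0.001], [0.001, -0.01, -1.0]]
ft_force: [1.0, -1.1, -0.5]
grip_width: 0.0682
gripper_force: 0.0
time_s: 37.57
position: [0.6007, 0.2714, 0.119]
tool_rot: [[-0.047, 0.999, -0.014], [0.999, 0.047, -0.0], [0.0, -0.014, -1.0]]
ft_force: [-0.9, -0.2, 0.2]
grip_width: 0.0686
gripper_force: 0.0
diff 716 (np.int64(376), np.int64(420), np.int64(181), np.int64(230))
shift px 0 0 0.71
[-0.    0.39 -4.6  -0.06 -0.5  -0.21]
```

```bash
python3 -m handwheel '0.1 0.4 -2.5 0 0 0 0.8;0.1 0.4 -4.4 0 0 0 0.8;0.1 0.4 -4.4 0 0 0 0.8;0.1 0.4 -4.4 0 0 0 0.2;0.1 0.4 -4.4 0 0 0 0.2;0.1 0.4 -4.4 0 0 0 0.2;0.1 0.4 -4.4 0 0 0 0.2;0.1 0.4 -4.4 0 0 0 0.2' 60
python3 -m handwheel '0 0 0 0 0 0 0.2;0 0 0 0 0 0 0.2;0 0 3 0 0 0 0.2;0 0 7 0 0 0 0.2;0 0 11 0 0 0 0.2;0 0 15 0 0 0 0.2;0 -1 16 0 0 0 0.2;-0.5 -5 16 0 0 3 0.2' 60
```

```text
time_s: 38.28
position: [0.6029, 0.2757, 0.0782]
tool_rot: [[-0.047, 0.999, -0.007], [0.999, 0.047, 0.001], [0.002, -0.007, -1.0]]
ft_force: [-2.7, 0.2, 7.3]
grip_width: 0.028
gripper_force: 59.2
time_s: 38.95
position: [0.5982, 0.2289, 0.2401]
tool_rot: [[-0.104, 0.995, -0.001], [0.995, 0.104, 0.003], [0.003, -0.001, -1.0]]
ft_force: [1.3, -0.6, -1.2]
grip_width: 0.0281
gripper_force: 60.2
```

```bash
python3 td.py; python3 -m handwheel '-0.5 -4 0 0 0 2 0.2;-1 -8 0 0 0 4 0.2;-1.5 -12 0 0 0 6.7 0.2;-2 -16 0 0 0 6.7 0.2;-2.5 -20 0 0 0 6.7 0.2;-3 -24 0 0 0 6.7 0.2;-3.6 -28 0 0 0 6.7 0.2;-4.1 -32 0 0 0 6.7 0.2' 60
python3 -m handwheel '-0.6 -4 0 0 0 0 0.2;-1.2 -8 0 0 0 0 0.2;-1.2 -9.4 -2 0 0 0 0.2;-1.2 -9.4 -6 0 0 0 0.2;-1.2 -9.4 -10 0 0 0 0.2;-1.2 -9.4 -13 0 0 0 0.2;-1.2 -9.4 -13 0 0 0 0.2;-1.2 -9.4 -13 0 0 0 0.2' 60
```

```text
diff 719 (np.int64(376), np.int64(420), np.int64(181), np.int64(230))
shift px 0 0 0.71
time_s: 39.67
position: [0.5552, -0.0965, 0.236]
tool_rot: [[-0.214, 0.977, -0.01], [0.977, 0.214, -0.002], [0.0, -0.01, -1.0]]
ft_force: [1.2, -0.3, -0.6]
grip_width: 0.0284
gripper_force: 60.2
time_s: 40.33
position: [0.5439, -0.1886, 0.1056]
tool_rot: [[-0.214, 0.977, -0.012], [0.977, 0.214, -0.001], [0.002, -0.012, -1.0]]
ft_force: [0.3, -0.6, -0.1]
grip_width: 0.0283
gripper_force: 60.2
```

Place, retreat, and clear the view.

```bash
python3 -m handwheel '0.1 0.2 -2 0 0 0 0.2;0.1 0.2 -3.2 0 0 0 0.2;0.1 0.2 -3.5 0 0 0 0.2;0.1 0.2 -3.5 0 0 0 0.2;0.1 0.2 -3.5 0 0 0 0.45;0.1 0.2 -3.5 0 0 0 0.45;0.1 0.2 -3.5 0 0 0 0.45;0.1 0.2 -3.5 0 0 0 0.45' 60
python3 -m handwheel '0 0 2 0 0 0 0.45;0 0 6 0 0 0 0.45;0 0 10 0 0 0 0.45;0 0 14 0 0 0 0.45;0 0 17 0 0 0 0.45;-1 4 17 0 0 0 0.45;-2 8 17 0 0 0 0.45;-3 12 17 0 0 0 0.45'
python3 -m handwheel '-1 4 0 0 0 0 0.45;-2 8 0 0 0 0 0.45;-3 12 0 0 0 0 0.45;-4 16 0 0 0 0 0.45;-5 20 0 0 0 0 0.45;-5 20 0 0 0 0 0.45'
python3 - <<'E'
from h import *
t=snap('top','t11');w=snap('wrist','w11');s=snap('side','s11')
a=np.vstack([cv2.resize(t['color'][100:300,190:510],(480,300)),cv2.resize(s['color'][100:340,180:464+100],(480,300))])
cv2.imwrite('pics/f.png',a[:,:,::-1])
E
```

```text
time_s: 41.0
position: [0.5455, -0.1867, 0.0713]
tool_rot: [[-0.214, 0.977, -0.009], [0.977, 0.214, -0.002], [-0.0, -0.01, -1.0]]
ft_force: [-0.5, -0.2, -0.4]
grip_width: 0.0387
gripper_force: 0.0
time_s: 41.67
position: [0.5145, -0.0655, 0.241]
tool_rot: [[-0.213, 0.977, -0.009], [0.977, 0.213, -0.002], [0.0, -0.01, -1.0]]
ft_force: [0.5, -0.5, -0.1]
grip_width: 0.0382
gripper_force: 0.0
time_s: 42.17
position: [0.4628, 0.1391, 0.2411]
tool_rot: [[-0.221, 0.975, -0.01], [0.975, 0.221, 0.0], [0.003, -0.01, -1.0]]
ft_force: [0.2, -0.0, 0.2]
grip_width: 0.0384
gripper_force: 0.0
```

View pics/f.png

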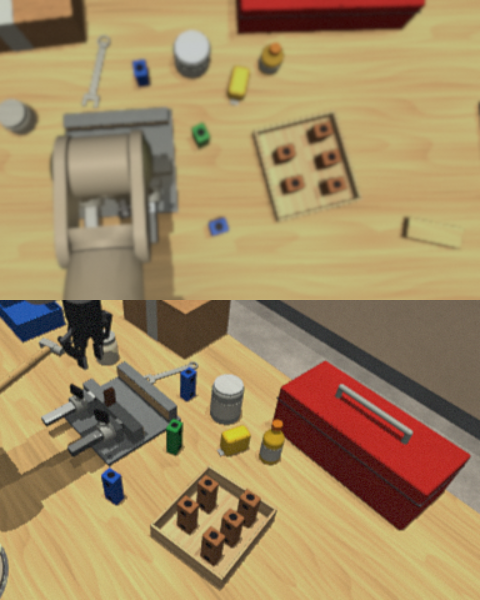

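```bash
python3 -m handwheel '0 0 0 0 0 0 0.45;0 0 0 0 0 0 0.45'; python3 -c "
from rig import env
print(env.close_job())"
```

```text
time_s: 42.48
position: [0.4656, 0.1323, 0.2404]
tool_rot: [[-0.212, 0.977, -0.011], [0.977, 0.212, -0.001], [0.001, -0.011, -1.0]]
ft_force: [-0.5, -0.4, -0.3]
grip_width: 0.0386
gripper_force: 0.0
the job is handed in; nothing more can be done
None
```

The jaw is fully open, both collars face their flats (within about 0.03 rad by my camera measurements) with the screws tightened to the stop, and all five finished blocks stand in the tray; the job was handed in at 42.5 s and returned no verdict.

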